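Lay out the cardboard model garden

ROBOT

A 6-joint arm with a two-finger parallel gripper is mounted at the origin on the work surface. World frame = base frame: x ahead of the robot, y to its left, z up, the work surface at z = 0. Lengths are in mm, angles in degrees, forces in N, time in s.
With the tool pointing down it reaches from about 350 to 850 mm from the base axis. Payload 8.1 kg.
Tool frame: the origin (TCP) lies midway between the tips of the shut fingers; the grasp point (between the pads) lies 19 mm behind it (hold_point_z is the distance from the TCP to the grasp point, in mm); z points along the fingers, y is the direction in which the jaws open and shut (so a half turn about z gives the same grasp; the last joint's range is limited). The gripper opens to 85 mm and grips with 20 to 120 N. Pads are 22 mm wide; open, the fingers measure 114 mm over their backs; the gripper's body (76 mm by 85 mm) begins 54 mm behind the grasp point. The pads swing forward as they close: fully open they stand 13 mm farther back than shut.
Start: joints at [63.805, 7.471, 85.268, -0, 87.261, -4.893], TCP at [217.955, 559.018, 194.692] pointing down, gripper open.
Joint ranges: [-169.43, 169.43], [-51.17, 129.36], [1.28, 143.12], [-76.62, 256.62], [0, 156.53], [-152.29, 152.29]. Speed limits (degrees/s): [136.94, 136.94, 159.86, 180, 180, 180].

INTERFACE

Orientations are given as [roll, pitch, yaw] about the fixed x, y, z axes, in that order (R = Rz(yaw) Ry(pitch) Rx(roll)).
In Python, from bench import sense, snapshot, camera_params, hand_in, hold_point_z gives the robot as it stands.
- The arm moves only by the tool servo_tool, never from a script. Its argument "motion" is a list of rows, each a list of 7 numbers: the finger opening in mm, from 0 to 85.4, then the shift along the tool's x, y, z in mm, then the turn, a rotation vector about the tool's x, y, z in rad. A call has 1 to 10 rows; each row shifts and turns the pose as measured when the row begins, along the tool's axes as they then stand; what a row does not reach is not made up. A row lasts 1/10 s, in which the tool goes at most 50 mm and 8.59 degrees, less where a joint would pass 70% of its speed; a pose out of reach is approached as far as the arm can. A call with a gripper value outside its range is refused whole. The fingers move at their own pace and stop on an object; "force" is the grip in N (left out, the last holds). Time passes only in rows, so rows that do not move let the fingers close. It gives the time, the measured TCP pose, the force and the opening at its end, in the units of the state.
- sense(): the state, without advancing time (a new reading comes with each control period).
- snapshot(name): name is "scene" or "side" or "wrist"; returns the picture (480x640x3 uint8, blue, green, red); there is no depth.
- camera_params(name): a dict with "fx", "fy", "cx", "cy" (pixels), "R" (3x3) and "t" (3): a world point X has camera coordinates R X + t; the wrist camera has in their place "tool_from_camera" (4x4, takes a point from camera to tool coordinates, whose origin is the TCP and whose axes are the flange's). Camera axes: x right, y down, z forward; pixel columns grow to the right and rows downward; lengths in mm; the calibration is good to about 2 mm. A picture is of the moment at which its call begins: read the wrist's pose just before it. camera_params takes no time and is no camera call.
- hand_in(): hands the job in, once; it reports no verdict.
The state is a dict: "time": time; "joint_pos": joint angles; "qd": joint speeds; "joint_efforts": joint torques, N m; "tool_pos": TCP position; "tcp_rot": TCP orientation; "ft_force": force on the tool from outside, world axes, zero at the start; "wrist_torque": the same for the moment, N m; "finger_gap": finger opening in mm.
Only numpy, scipy, OpenCV 4.12 (cv2) and the standard library are available. Lean on these libraries where they do the work, as an engineer would, in place of code of your own. Each camera call takes 0.05 s, during which the arm holds its last target. There are 200 camera calls.

TASK

Furnish the round model garden: set the flat wooden slab down midway between the pond and the gate, and stand the lantern upright on the middle of the slab. Set the bench midway between the gate and the boulder, squarely facing the pond (its back turned to the outside), and stand the little tree on the garden directly behind the middle of the bench, leaving a gap of about 2 cm between pot and backrest.

Things in the scene. Friction and masses are not known exactly. Their poses are not given: they have to be found in the camera images.
- garden: Fixed round brown cardboard disc, 350 mm across, 6 mm thick, the base of the model garden; small flat green dots near its rim are printed decoration. It lies in the left or right half of the work area, turned anyhow. Origin at the centre of its underside, on the table; z up; its upper face is 6 mm above the origin.
- pond: Fixed on the garden: round blue pond ringed with small wooden beads, 88 mm across, 12 mm high. Origin at its centre, on the garden's upper face; yaw means nothing. Pond, gate and boulder stand, in any order, at the corners of an equilateral triangle of 210 mm sides centred on the garden (a midpoint is 105 mm from two, 182 mm from the third).
- gate: Fixed on the garden: dark wooden garden gate, two posts with two crossbars, 80 mm wide along its y, 12 mm deep along its x, 58 mm tall. Origin midway between the feet of its posts, on the garden's upper face; it is turned anyhow and its yaw does not matter.
- boulder: Fixed on the garden: grey lumpy boulder, about 60 mm across, 38 mm tall. Origin under its middle, on the garden's upper face.
- slab: Loose flat square slab of pale wood, 56 x 56 mm, 16 mm thick, about 50 g, lying on the mat. Origin at the centre of its underside, x and y along its sides, z up.
- lantern: Loose grey cast-stone model lantern, 100 g, 72 mm tall: square foot 40 x 40 mm, round column, 28 mm square lamp with dark windows, square roof 40 x 40 mm whose flat sides, 46 to 60 mm above the foot, are good to grip; small cap on top. Stands on the mat. Origin at the centre of its underside, x and y along its sides, z up.
- bench: Loose brown wooden model bench, 60 g, 90 mm long (y), 36 mm deep (x). Seat 26 to 34 mm above its feet; upright backrest 6 mm thick on its +x side, 18 to 58 mm above the feet; two end panels as legs. It faces its own -x; behind it is +x. Origin on the ground under its middle: seat front edge at x = -18 mm, back face at x = +18 mm; can be gripped across this depth at seat height.
- tree: Loose model tree, about 80 g, 84 mm tall: tapered terracotta pot (36 mm across at its foot, 44 mm across at its rim, 28 mm tall), thin stem, clipped green crown 48 mm across with upright sides 50 to 74 mm above the foot, good to grip. Round: its yaw means nothing. Stands on the mat. Origin at the centre of its underside, z up.
- mat: Fixed flat grey felt mat, 300 (x) x 250 (y) x 3 mm, in the other half; the four loose pieces start on it, one near each corner, with a thread reel (24 mm tall) at its middle and a bead and a jar cap (14 mm or less tall) at its near and far edges. Origin at the centre of its underside. Between mat and garden: a cork (22 mm tall, robot side) and a jar (55 mm, far side); taller things farther out.
Things that resemble listed ones, but are neither listed nor needed, are in the scene too. What is shaped like the bench but turquoise or yellow is not meant.

How it is judged:
By the outcome, as a careful person would: the job done as asked, in the order asked, and still so for the second after the job is handed in, with the robot touching nothing.
It also fails if it takes over 134 s, if anything falls off the work surface, if the arm or the gripper's body presses on something with over 40 N, if the wrist force passes 120 N, or if a joint passes its speed limit or range.

## Working session

There is one attempt and no reset: what is moved stays moved. The work goes in short steps, Python scripts to look and compute and a tool call to move; the robot and the scene stay as the last step left them, time stands still between calls to the robot, and variables do not carry over. Pictures are saved under pics/ and viewed, about 12 in all and at most 16, crops included, and the job is handed in when it is done.

Besides the shell and the picture viewer there is one more tool, called after "Emit:" as name(argument=value, ...) on one line, values as JSON. servo_tool: Moves the arm, as the interface text tells. Its arguments: {"type":"object","properties":{"motion":{"type":"array"},"force":{"type":"number"}},"required":["motion"]}

```bash
ls; mkdir -p pics
python3 - <<'E'
from bench import *
import cv2
for n in ("scene","side","wrist"):
    cv2.imwrite(f"pics/{n}0.png",snapshot(n)); print(n,camera_params(n))
print(sense(), hold_point_z() if callable(hold_point_z) else hold_point_z)
E
```

```text
pics
scene {'fx': 565.3880618775257, 'fy': 565.3880618775257, 'cx': 317.55992569137914, 'cy': 242.35504833660755, 'R': array([[-8.14373816e-01,  5.80340164e-01, -7.63194287e-04],
       [ 4.34610032e-01,  6.09002572e-01, -6.63498295e-01],
       [-3.84589922e-01, -5.40667330e-01, -7.48177406e-01]]), 't': array([ 426.24729495, -163.96679464, 1196.65497036])}
side {'fx': 482.06708246745694, 'fy': 482.06708246745694, 'cx': 318.5909860920606, 'cy': 226.92340506914184, 'R': array([[-0.99989913, -0.00439128, -0.01350717],
       [ 0.00638033,  0.71077008, -0.70339547],
       [ 0.0126893 , -0.7034107 , -0.71067037]]), 't': array([460.19440657,  92.59577496, 915.97082668])}
wrist {'fx': 337.081807469387, 'fy': 337.081807469387, 'cx': 325.76046450730615, 'cy': 242.656623256779, 'tool_from_camera': array([[-6.59941327e-04, -9.48578510e-01, -3.16541270e-01,
         8.18191040e+01],
       [ 9.99999773e-01, -6.69165712e-04, -7.95629693e-05,
         1.36595854e+00],
       [-1.36346841e-04, -3.16541250e-01,  9.48578736e-01,
        -1.79965680e+02],
       [ 0.00000000e+00,  0.00000000e+00,  0.00000000e+00,
         1.00000000e+00]])}
{'time': 0.15, 'joint_pos': array([ 6.38053429e+01,  7.50818732e+00,  8.53144772e+01, -7.81492425e-04,
        8.72614916e+01, -4.89190759e+00]), 'qd': array([-0.00328697, -0.03692062, -0.13393865, -0.10557788,  0.07082647,
        0.03930875]), 'joint_efforts': array([-5.67502811e-04, -5.70063865e+01, -5.01158416e+01, -3.08364624e-04,
        9.45021777e-03,  2.64325223e-05]), 'tool_pos': array([217.74010103, 558.58684566, 193.8584727 ]), 'tcp_rot': array([-1.79916084e+02, -6.39880917e-03,  1.58697284e+02]), 'ft_force': array([-0.11657348, -0.81338693,  0.15744636]), 'wrist_torque': array([-0.04450252, -0.01015798,  0.04455365]), 'finger_gap': 85.61897705272324} 18.700000000000003
```

View pics/scene0.png

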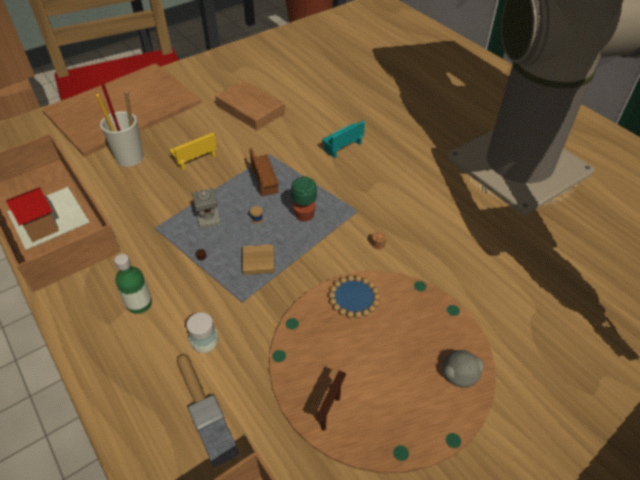

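View pics/side0.png

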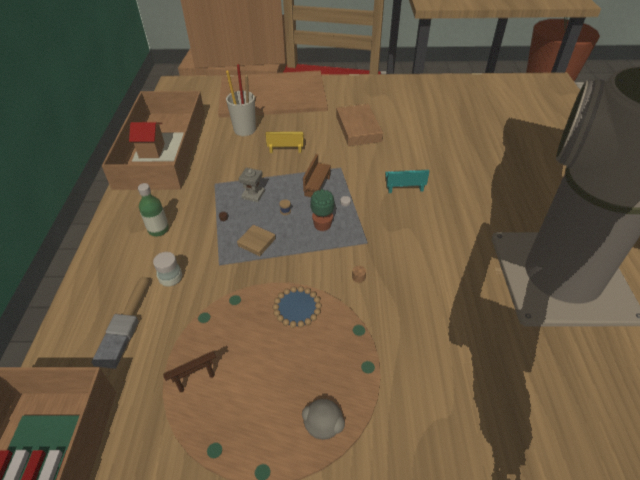

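Scene view: pond (354,296), gate (330,400), boulder (463,368); on the mat slab (258,258), lantern (205,206), bench (264,172), tree (304,197). Side view: pond (298,306), gate (192,368), boulder (323,418), slab (256,240), lantern (252,184), bench (316,176), tree (322,210).

```bash
cat > h.py <<'E'
import numpy as np, cv2
from bench import *
from scipy.spatial.transform import Rotation as Rn
def cam(name,s=None):
    c=camera_params(name); K=(c["fx"],c["fy"],c["cx"],c["cy"])
    if name=="wrist":
        T=np.eye(4); T[:3,:3]=Rn.from_euler("xyz",s["tcp_rot"],degrees=True).as_matrix(); T[:3,3]=s["tool_pos"]
        T=T@c["tool_from_camera"]; return K,T[:3,:3],T[:3,3]
    R=c["R"]; return K,R.T,-R.T@c["t"]
def ray(C,u,v):
    K,R,o=C; d=R@np.array([(u-K[2])/K[0],(v-K[3])/K[1],1.]); return o,d/np.linalg.norm(d)
def plane(C,u,v,z):
    o,d=ray(C,u,v); return (o+d*(z-o[2])/d[2])
def tri(C1,p1,C2,p2):
    o1,d1=ray(C1,*p1); o2,d2=ray(C2,*p2)
    t=np.linalg.lstsq(np.c_[d1,-d2],o2-o1,rcond=None)[0]
    a,b=o1+t[0]*d1,o2+t[1]*d2; return (a+b)/2,np.linalg.norm(a-b)
def proj(C,P):
    K,R,o=C; p=R.T@(np.asarray(P,float)-o); return np.array([K[0]*p[0]/p[2]+K[2],K[1]*p[1]/p[2]+K[3]])
def blobs(img,lo,hi,amin=30):
    m=cv2.inRange(cv2.cvtColor(img,cv2.COLOR_BGR2HSV),np.array(lo),np.array(hi))
    m=cv2.morphologyEx(m,cv2.MORPH_OPEN,np.ones((2,2),np.uint8))
    cs=cv2.findContours(m,cv2.RETR_EXTERNAL,cv2.CHAIN_APPROX_NONE)[0]
    return sorted([c for c in cs if cv2.contourArea(c)>=amin],key=cv2.contourArea,reverse=True)
E
python3 - <<'E'
from h import *
np.set_printoptions(precision=1,suppress=True)
S,D=cam("scene"),cam("side")
for n,pts in {"slab":((258,258),(256,240)),"lantern top":((205,192),(252,172)),"tree crown":((304,189),(322,203)),"bench":((264,172),(316,176)),"pond":((354,296),(298,306)),"boulder":((463,368),(323,418))}.items():
    print(n,*tri(S,pts[0],D,pts[1]))
for n,C in(("scene",S),("side",D)):
    im=cv2.imread(f"pics/{n}0.png")
    for nm,lo,hi in(("blue",(95,80,40),(115,255,255)),):
        for c in blobs(im,lo,hi,100)[:4]:
            m=cv2.moments(c);u,v=m["m10"]/m["m00"],m["m01"]/m["m00"]; print(n,nm,cv2.contourArea(c),u,v,plane(C,u,v,9))
    # garden rim estimate by hand
for p in((270,360),(495,370),(385,272),(365,467)): print(plane(S,*p,6))
for p in((163,378),(380,375),(275,285),(280,475)): print(plane(D,*p,6))
E
```

```text
slab [587.9 -93.1   7.5] 3.631989065061667
lantern top [ 605.2 -244.2   63.2] 3.7429108022996602
tree crown [ 452.5 -141.9   64.8] 5.109194051748852
bench [ 467.  -265.1   30.1] 1.6471603956918779
pond [497.   70.1   4.5] 0.4925049747447008
boulder [452.2 280.3  18.7] 0.7139976675933161
scene blue 803.5 355.0296618958722 296.7116780750881 [498.5  74.5   9. ]
[679.8  91.7   6. ]
[407.4 307.3   6. ]
[421.   61.2   6. ]
[662.4 306.6   6. ]
[708.7 210.1   6. ]
[361.  205.8   6. ]
[541.6  23.7   6. ]
[512.1 355.    6. ]
```

Emit:
servo_tool(motion=[[85,-33,-31,-12,0,0,0],[85,-33,-31,-12,0,0,0],[85,-33,-31,-12,0,0,0],[85,-33,-31,-12,0,0,0],[85,-33,-31,-12,0,0,0],[85,-33,-31,-12,0,0,0]], force=30)

```text
time: 0.75
tool_pos: [333.7, 307.4, 261.6]
tcp_rot: [-179.3, -0.2, 159.2]
ft_force: [0.6, 0.3, -0.2]
finger_gap: 84.7
```

Emit:
servo_tool(motion=[[85,-33,-31,-12,0,0,0],[85,-33,-31,-12,0,0,0],[85,-33,-31,-12,0,0,0],[85,-33,-31,-12,0,0,0],[85,-33,-31,-12,0,0,0],[85,-33,-31,-12,0,0,0],[85,0,0,0,0,0,0],[85,0,0,0,0,0,0]])

```text
time: 1.55
tool_pos: [457.1, 47.4, 338.5]
tcp_rot: [-179.3, -0.1, 158.8]
ft_force: [-0.6, -0.2, -0.5]
finger_gap: 84.9
```

```bash
cat > look.py <<'E'
import sys,json; from h import *
n=sys.argv[1]; s=sense(); im=snapshot("wrist"); cv2.imwrite(f"pics/{n}.png",im)
json.dump({k:np.asarray(v).tolist() for k,v in s.items()},open(f"pics/{n}.json","w"))
print(s["time"],s["tool_pos"],s["tcp_rot"],s["joint_pos"].round(1),s["ft_force"].round(1))
E
python3 look.py w1
```

```text
1.55 [457.05083513  47.43443586 338.52095143] [-1.79290080e+02 -6.38867731e-02  1.58804391e+02] [ 1.000e-01 -1.470e+01  9.170e+01 -7.000e-01  1.033e+02 -6.890e+01] [-0.6 -0.2 -0.5]
```

View pics/w1.png

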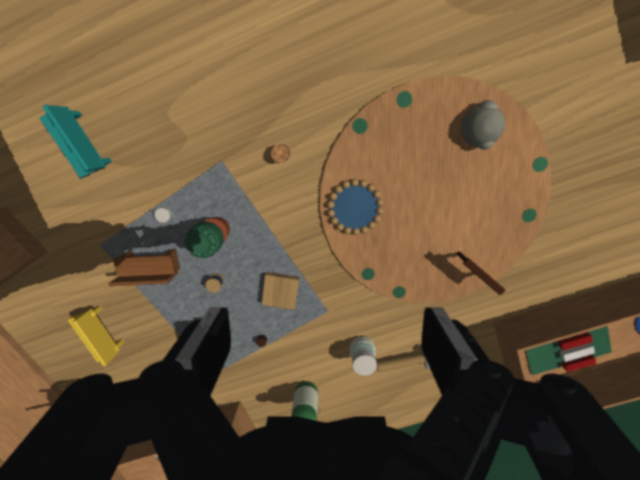

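Wrist view: pond (354,207), boulder (483,125), gate ~(470,272), slab (280,291), bench (145,267), tree crown (204,240), and the lantern hidden behind the left finger.

```bash
cat > m1.py <<'E'
from h import *; import json
np.set_printoptions(precision=1,suppress=True)
s=json.load(open("pics/w1.json")); W=cam("wrist",s); S,D=cam("scene"),cam("side")
iw,isc,isd=[cv2.imread(f"pics/{n}.png") for n in("w1","scene0","side0")]
hsv=cv2.cvtColor(iw,cv2.COLOR_BGR2HSV)
for p in((400,200),(450,140),(600,250),(330,150),(480,120),(280,290),(145,265),(200,240),(355,205)): print(p,hsv[p[1],p[0]])
def cen(c): m=cv2.moments(c); return m["m10"]/m["m00"],m["m01"]/m["m00"]
# garden mask
cs=blobs(iw,(0,80,60),(13,255,255),3000)
for c in cs[:2]:
    h=cv2.convexHull(c); print("garden?",cv2.contourArea(h),cv2.boundingRect(h))
    P=np.array([plane(W,*q[0],6)[:2] for q in h]); A=np.c_[2*P,np.ones(len(P))]; x=np.linalg.lstsq(A,(P**2).sum(1),rcond=None)[0]
    print(" centre",x[:2],"r",np.sqrt(x[2]+x[0]**2+x[1]**2))
for n,im,C in(("w",iw,W),("sc",isc,S),("sd",isd,D)):
  for c in blobs(im,(95,60,30),(118,255,255),100)[:3]: print("pond",n,cv2.contourArea(c),cen(c),plane(C,*cen(c),9))
  for c in blobs(im,(60,60,20),(88,255,140),60)[:12]: print("green",n,cv2.contourArea(c),np.array(cen(c)),plane(C,*cen(c),6))
E
python3 m1.py
```

```text
(400, 200) [ 14 132 149]
(450, 140) [ 14 133 134]
(600, 250) [ 17 125 137]
(330, 150) [ 17 129  93]
(480, 120) [25 33 85]
(280, 290) [ 17 125 137]
(145, 265) [ 13 159 119]
(200, 240) [ 72 121  63]
(355, 205) [103 122 109]
pond w 1317.5 (356.1679949399114, 207.7874762808349) [502.   77.3   9. ]
green w 2203.0 [ 73.  140.5] [ 258.5 -276.6    6. ]
green w 1476.0 [513.  463.2] [1114.6  196.6    6. ]
green w 964.5 [204.5 240.5] [ 465.6 -167.9    6. ]
green w 865.0 [627.6 421.9] [1084.6  422.4    6. ]
green w 703.5 [545.1 358.7] [884.1 300.5   6. ]
green w 344.0 [601.6 342.2] [884.2 398.4   6. ]
green w 243.0 [305.5 413.4] [ 848.3 -149.4    6. ]
green w 135.0 [405.   99.9] [382.2 192.6   6. ]
green w 130.0 [412.7 431.1] [962.8  30.8   6. ]
green w 121.0 [360.4 126.5] [392.8 122.8   6. ]
green w 112.5 [540.8 164.9] [539.8 353.1   6. ]
green w 90.0 [529.8 216.1] [611.7 323.6   6. ]
pond sc 822.0 (355.0186536901865, 296.74087591240874) [498.6  74.5   9. ]
green sc 726.0 [344.5 138.7] [ 251.6 -279.1    6. ]
green sc 523.5 [304.2 191.6] [ 420.  -191.1    6. ]
green sc 483.0 [632.7 113.8] [-345.9   34.9    6. ]
green sc 410.5 [131.  282.3] [ 794.9 -177.6    6. ]
green sc 384.5 [498.1  33. ] [-372.8 -402.9    6. ]
green sc 121.5 [401.7 453.6] [609.5 321.7   6. ]
green sc 112.5 [454.  441.2] [537.9 351.2   6. ]
green sc 76.0 [279.6 356.6] [664.3  95.3   6. ]
pond sd 735.0 (297.6292517006803, 307.11519274376417) [497.3  76.    9. ]
green sd 27253.5 [ 55.5 109.8] [1197.1 -594.9    6. ]
green sd 1850.0 [ 44.5 433.7] [864.2 298.1   6. ]
green sd 607.0 [407.9 179.6] [ 255.3 -280.3    6. ]
green sd 395.0 [322.9 203. ] [ 451.7 -202.3    6. ]
green sd 134.0 [263.1 472.8] [535.8 352.1   6. ]
green sd 123.0 [215.1 451.1] [607.4 323.1   6. ]
green sd 63.0 [368.6 368. ] [378.4 193.6   6. ]
```

```bash
cat > m2.py <<'E'
exec(open("m1.py").read().split("for p in((400")[0])
def cen(c): m=cv2.moments(c); return m["m10"]/m["m00"],m["m01"]/m["m00"]
from scipy.optimize import least_squares
dots=[]
for n,im,C in(("w",iw,W),("sc",isc,S),("sd",isd,D)):
  lab=cv2.cvtColor(cv2.GaussianBlur(im,(7,7),0),cv2.COLOR_BGR2LAB).astype(float)
  c0=proj(C,(535,190,6)).astype(int)
  # radial edge: walk outward along world rays, strongest change in hue (atan2 a,b)
  E=[]
  for a in np.radians(np.arange(0,360,5)):
    rr=np.arange(150,200,1.); px=[proj(C,(535+r*np.cos(a),190+r*np.sin(a),6)) for r in rr]
    f=np.array([np.degrees(np.arctan2(lab[int(round(y)),int(round(x)),2]-128,lab[int(round(y)),int(round(x)),1]-128)) if 0<=y<479.5 and 0<=x<639.5 else np.nan for x,y in px])
    g=np.array([np.median(f[i:i+10])-np.median(f[i-10:i]) for i in range(10,40)])
    if np.isnan(f).any() or g.max()<3: continue
    r=rr[10+g.argmax()]-.5; E.append((535+r*np.cos(a),190+r*np.sin(a)))
  E=np.array(E)
  q=least_squares(lambda p:np.hypot(*(E-p[:2]).T)-p[2],[535,190,175],loss="soft_l1",f_scale=2)
  print(n,len(E),q.x,np.median(abs(q.fun)))
  # boulder: greyish low saturation blob
  for c in blobs(im,(0,0,30),(179,75,200),300):
    x=cen(c); P=plane(C,*x,25)
    if np.hypot(P[0]-450,P[1]-280)<60: print(" boulder",cv2.contourArea(c),np.array(x),P)
  for c in blobs(im,(0,60,0),(179,255,60),60):
    x=cen(c); P=plane(C,*x,30)
    if np.hypot(P[0]-655,P[1]-216)<60: print(" gate",cv2.contourArea(c),np.array(x),P)
E
python3 m2.py
```

```text
w 70 [535.4 190.3 175. ] 1.0771552824902813
 boulder 1470.5 [483.7 125.8] [453.  279.5  25. ]
sc 61 [536.8 189.5 174.8] 0.8918049143308906
 boulder 1049.5 [463.1 369.1] [456.8 283.1  25. ]
 gate 262.0 [329.  403.1] [654.4 212.1  30. ]
sd 58 [534.2 191.2 174.5] 0.8207383443010912
 boulder 1229.5 [323.9 419.7] [451.  285.8  25. ]
```

```bash
cat > rect.py <<'E'
# rect.py pic z lo hi : min-area rectangles of a colour mask on plane z
from h import *; import json,sys
np.set_printoptions(precision=1,suppress=True)
def rects(pic,z,lo,hi,near,rad=80,amin=100,name="wrist"):
    im=cv2.imread(f"pics/{pic}.png"); C=cam(name,json.load(open(f"pics/{pic}.json")) if name=="wrist" else None)
    for c in blobs(im,lo,hi,amin):
        P=np.array([plane(C,*q[0],z)[:2] for q in c],np.float32)
        r=cv2.minAreaRect(P)
        if np.hypot(*(np.array(r[0])-near))<rad:
            b=cv2.boundingRect(c); print(pic,"c",np.array(r[0]),"size",np.array(r[1]),"ang",round(r[2],1),"px",b)
if __name__=="__main__":
    rects("w1",19,(8,90,40),(25,255,255),(588,-93))
    rects("w1",40,(4,110,20),(16,255,255),(467,-265),120)
    rects("w1",65,(60,60,20),(88,255,140),(455,-145))
    rects("scene0",65,(60,60,20),(88,255,140),(455,-145),name="scene")
    rects("side0",65,(60,60,20),(88,255,140),(455,-145),name="side")
E
python3 rect.py
```

```text
w1 c [518.7 -84.9] size [1250.   769.6] ang 76.6 px (0, 0, 640, 469)
w1 c [587.6 -85.8] size [56.  59.2] ang 59.4 px (263, 274, 37, 36)
w1 c [ 466.7 -264.2] size [118.5  55.2] ang 73.2 px (109, 251, 71, 37)
w1 c [ 456.5 -139.6] size [46.8 57.2] ang 21.3 px (186, 223, 38, 36)
scene0 c [ 454.4 -140.1] size [72.8 44.6] ang 54.6 px (292, 178, 25, 28)
side0 c [ 451.2 -138.8] size [71.7 40.9] ang 89.4 px (313, 191, 21, 25)
```

Emit:
servo_tool(motion=[[85,-28,-13,31,0,0,0],[85,-28,-13,31,0,0,0],[85,-28,-13,31,0,0,0],[85,-28,-13,31,0,0,0],[85,-28,-13,31,0,0,0],[85,-28,-13,31,0,0,0],[85,0,0,0,-0.012,0,0.082],[85,0,0,0,0,0,0.082],[85,0,0,0,0,0,0]])

```text
time: 2.5
tool_pos: [586.5, -74.4, 141.1]
tcp_rot: [179.9, -0.5, 150.4]
ft_force: [0.5, 0.8, 0.9]
finger_gap: 85.0
```

```bash
python3 look.py w2
python3 - <<'E'
from rect import *
rects("w2",19,(8,90,40),(25,255,255),(588,-90),80,1000)
E
```

```text
2.5 [586.54224635 -74.38889682 141.13352313] [179.85185347  -0.49436706 150.37225295] [-12.4   8.3  90.    0.3  82.1 -72.8] [0.5 0.8 0.9]
w2 c [588.3 -87.1] size [55.5 56.7] ang 59.3 px (283, 203, 61, 59)
```

View pics/w2.png

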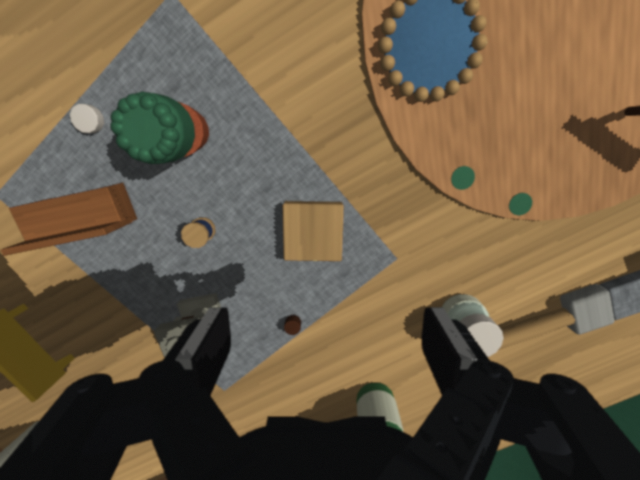

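Slab at px (313,232), clear of its neighbours; the computed side (56 mm) confirms its height.

Emit:
servo_tool(motion=[[75,-8,-10,40,0,-0.008,0.019],[75,0,0,40,0,0,0],[75,0,0,30,0,0,0],[75,0,0,8,0,0,0],[75,0,0,3,0,0,0],[75,0,0,0,0,0,0]])

```text
time: 3.15
tool_pos: [593.3, -80.8, 23.8]
tcp_rot: [179.6, 0.6, 150.7]
ft_force: [-0.1, 0.4, -0.6]
finger_gap: 75.0
```

Emit:
servo_tool(motion=[[75,1.4,-8,0,0.007,0.01,0.024],[75,0,0,0,0,0,0],[75,0,0,8,0,0,0],[75,0,0,5,0,0,0],[75,0,0,0,0,0,0]])

```text
time: 3.65
tool_pos: [592.6, -88.6, 16.6]
tcp_rot: [179.9, 0.5, 149.2]
ft_force: [-0.9, 1.0, 0.4]
finger_gap: 75.1
```

Emit:
servo_tool(motion=[[75,6,-1,6,0,0.008,0],[75,2,0,6,0,0,0],[75,0,0,4,0,0,0],[75,0,0,2,0,0,0]])

```text
time: 4.05
tool_pos: [584.1, -85.0, -3.4]
tcp_rot: [179.9, -0.0, 149.2]
ft_force: [0.3, -0.2, 0.2]
finger_gap: 74.9
```

```bash
python3 look.py w3
```

```text
4.05 [584.14199363 -84.96174397  -3.38620973] [ 1.79896854e+02 -1.54388728e-02  1.49225181e+02] [-13.3  16.3  96.9   0.1  66.8 -72.6] [ 0.3 -0.2  0.2]
```

View pics/w3.png

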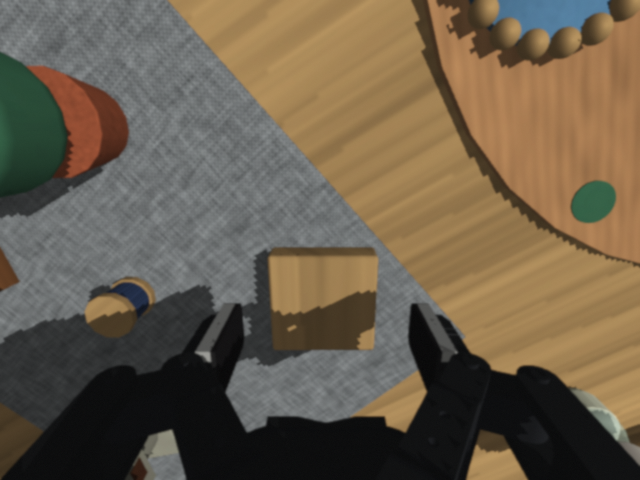

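Emit:
servo_tool(motion=[[68,-5,0,0,0,0,0],[62,0,0,0,0,0,0],[50,0,0,0,0,0,0],[50,0,0,0,0,0,0],[50,0,0,0,0,0,0]], force=40)

```text
time: 4.6
tool_pos: [589.3, -87.9, -3.3]
tcp_rot: [179.9, 0.0, 149.2]
ft_force: [0.6, -0.6, 0.2]
finger_gap: 50.2
```

```bash
python3 look.py w4
```

```text
4.6 [589.29448841 -87.88306427  -3.25762145] [1.79890775e+02 8.29925158e-03 1.49227016e+02] [-13.5  17.   96.    0.1  67.  -72.8] [ 0.6 -0.6  0.2]
```

View pics/w4.png

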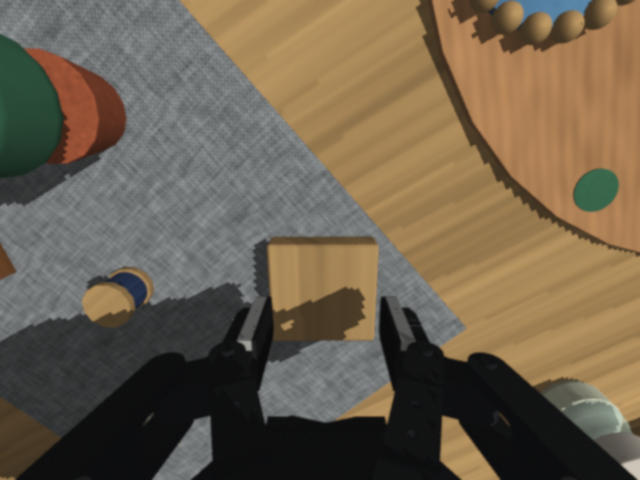

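Emit:
servo_tool(motion=[[40,0,0,0,0,0,0],[40,0,0,0,0,0,0],[40,0,0,0,0,0,0]], force=40)

```text
time: 4.95
tool_pos: [589.4, -87.9, -3.0]
tcp_rot: [179.9, 0.0, 149.2]
ft_force: [0.3, 0.8, 0.7]
finger_gap: 39.9
```

```bash
python3 look.py w5
```

```text
4.95 [589.39666193 -87.8708689   -3.00355107] [1.79883816e+02 3.03114124e-02 1.49228539e+02] [-13.5  17.   96.    0.1  67.  -72.7] [0.3 0.8 0.7]
```

View pics/w5.png

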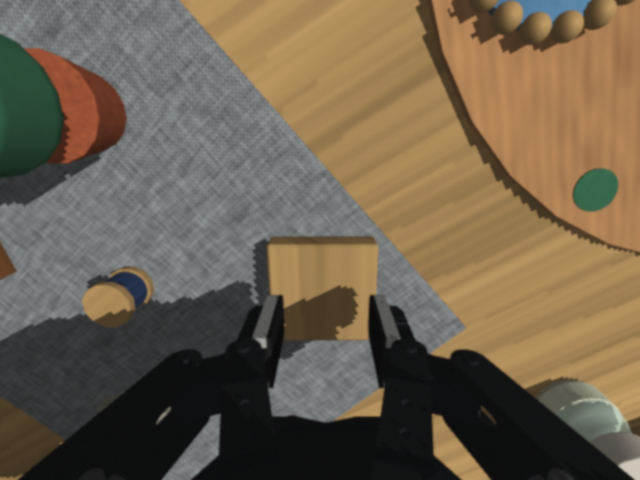

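The fingers closed over the slab: the tips sit about 40 mm behind the nominal TCP (pad edges at cols 284/370, row 295), so nothing was touched. I'll reopen and go down in small steps while watching the force.

Emit:
servo_tool(motion=[[75,0,0,0,0,0,0],[75,0,0,0,0,0,0],[75,0,0,0,0,0,0],[75,0,0,0,0,0,0],[75,0,0,4,0,0,0],[75,0,0,4,0,0,0],[75,0,0,4,0,0,0]])

```text
time: 5.7
tool_pos: [589.9, -87.9, -15.3]
tcp_rot: [179.9, 0.1, 149.2]
ft_force: [-0.5, 0.3, -0.1]
finger_gap: 75.2
```

Emit:
servo_tool(motion=[[75,0,0,3,0,0,0],[75,0,0,3,0,0,0]])

```text
time: 5.9
tool_pos: [589.4, -87.8, -22.5]
tcp_rot: [179.9, 0.0, 149.2]
ft_force: [-0.6, 0.8, 0.1]
finger_gap: 74.7
```

```bash
python3 look.py w6; python3 -c "
from h import *
cv2.imwrite('pics/sc6.png',cv2.resize(snapshot('scene')[120:340,120:400],None,fx=2.5,fy=2.5))"
```

```text
5.9 [589.44951078 -87.83422601 -22.47272633] [1.79880982e+02 3.91399858e-02 1.49230039e+02] [-13.5  18.5  96.4   0.1  65.  -72.8] [-0.6  0.8  0.1]
```

View pics/sc6.png

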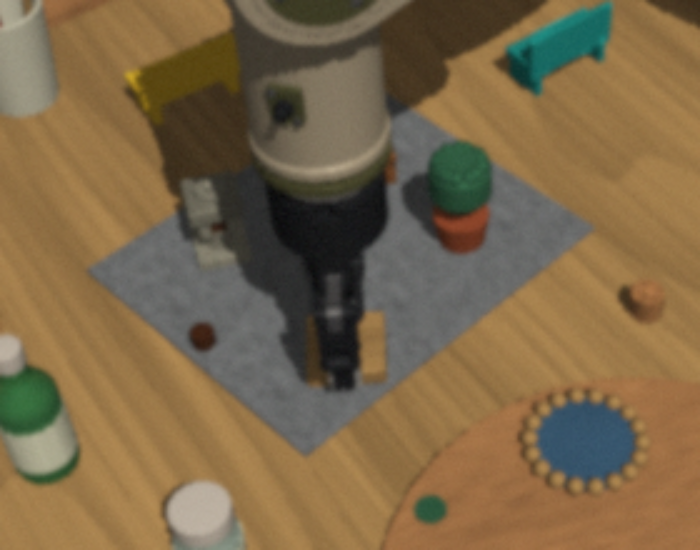

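Emit:
servo_tool(motion=[[70,0,0,4,0,0,0],[70,0,0,3,0,0,0]])

```text
time: 6.2
tool_pos: [589.4, -87.8, -29.8]
tcp_rot: [179.9, 0.0, 149.2]
ft_force: [-0.4, -0.6, -0.4]
finger_gap: 69.4
```

Emit:
servo_tool(motion=[[70,0,0,3,0,0,0],[70,0,0,2,0,0,0]])

```text
time: 6.4
tool_pos: [589.4, -87.8, -35.4]
tcp_rot: [179.9, 0.0, 149.2]
ft_force: [0.4, 0.9, 0.3]
finger_gap: 70.1
```

Emit:
servo_tool(motion=[[50,0,0,0,0,0,0],[50,0,0,0,0,0,0],[50,0,0,0,0,0,0]], force=40)

```text
time: 6.7
tool_pos: [589.5, -87.9, -35.5]
tcp_rot: [179.9, 0.0, 149.2]
ft_force: [0.1, 0.9, -0.8]
finger_gap: 55.0
```

Emit:
servo_tool(motion=[[45,0,0,0,0,0,0],[45,0,0,0,0,0,0],[45,0,0,-5,0,0,0],[45,0,0,-20,0,0,0],[45,0,0,-20,0,0,0]], force=40)

```text
time: 7.2
tool_pos: [585.9, -87.1, 7.4]
tcp_rot: [-180.0, -0.4, 149.2]
ft_force: [1.2, 0.0, -0.6]
finger_gap: 55.3
```

Emit:
servo_tool(motion=[[45,0,0,-35,0,0,0],[45,10,15,-35,0,0,0],[45,23,36,-10,0,0,0],[45,23,36,0,0,0,0],[45,23,36,0,0,0,0],[45,23,36,0,0,0,0],[45,15,25,0,0,0,0],[45,5,10,0,0,0,0],[45,0,0,0,0,0,0]])

```text
time: 8.1
tool_pos: [584.5, 148.6, 100.8]
tcp_rot: [179.6, 0.2, 149.0]
ft_force: [-0.4, -0.4, -0.0]
finger_gap: 55.1
```

```bash
python3 look.py w7
```

```text
8.1 [584.54143739 148.62895674 100.80013567] [179.64745868   0.22444702 149.02835219] [  9.3  11.   91.3   0.1  77.3 -49.7] [-0.4 -0.4 -0. ]
```

View pics/w7.png

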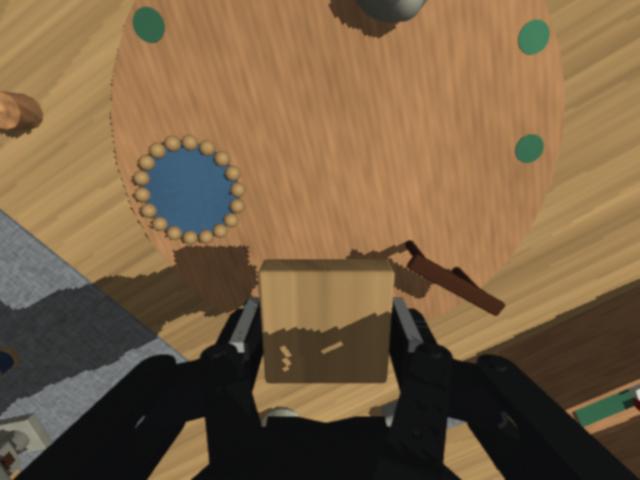

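Run:
```python
from rect import *
s=json.load(open("pics/w7.json"));C=cam("wrist",s);im=cv2.imread("pics/w7.png")
c=max(blobs(im,(95,60,30),(118,255,255),500),key=cv2.contourArea)
P=np.array([plane(C,*q[0],8)[:2] for q in c],np.float32); print("pond",cv2.minEnclosingCircle(P),cv2.fitEllipse(P))
for c in blobs(im,(0,90,0),(12,255,85),150):
    b=cv2.boundingRect(c)
    if 380<b[0]<480 and 220<b[1]<290:
        print("gate",b,cv2.contourArea(c)); r=cv2.minAreaRect(c); print(r)
for z in(50,64): print("gate top",plane(C,457,281,z), [plane(C,*p,64) for p in((413,260),(502,308))])
for p in((148,24),(534,37),(529,149)): print("dot",plane(C,*p,6))
# held slab top corners at z=155
z=s["tool_pos"][2]+35.5+19
print("slab c",plane(C,(265+389)/2,(270+382)/2,z),z,[plane(C,*p,z)[:2] for p in((262,270),(392,270),(388,382),(265,382))])
# garden edge fit
hsv=cv2.cvtColor(im,cv2.COLOR_BGR2HSV)
```

```text
pond ((500.2926025390625, 73.73686218261719), 36.21267318725586) ((500.2289733886719, 73.81607818603516), (66.31515502929688, 66.69428253173828), 20.64356231689453)
gate (407, 242, 98, 74) 1741.5
((453.47625732421875, 279.98663330078125), (114.55770111083984, 24.56753158569336), 29.357755661010742)
gate top [658.4 221.3  50. ] [array([619.1, 199.9,  64. ]), array([686.5, 238.8,  64. ])]
gate top [649.6 219.5  64. ] [array([619.1, 199.9,  64. ]), array([686.5, 238.8,  64. ])]
dot [390.4 121.7   6. ]
dot [538.  352.4   6. ]
dot [610.1 322.4   6. ]
slab c [582.9 151.3 155.3] 155.3001356669207 [array([547. , 142.3]), array([574.2, 187.1]), array([622.5, 160. ]), array([593.4, 112.1])]
```

Emit:
servo_tool(motion=[[45,3,-7,35,0.006,0,0],[45,0,0,35,0,0,0],[45,0,0,25,0,0,0],[45,0,0,8,0,0,0],[45,0,0,2,0,0,0]])

```text
time: 8.65
tool_pos: [582.0, 135.3, -4.6]
tcp_rot: [180.0, 0.5, 148.6]
ft_force: [-0.3, -0.6, 0.2]
finger_gap: 55.0
```

Emit:
servo_tool(motion=[[45,8,6,0,0,0.008,0],[45,0,0,8,0,0,0],[45,0,0,8,0,0,0],[45,0,0,3,0,0,0]])

```text
time: 9.05
tool_pos: [581.7, 144.5, -20.4]
tcp_rot: [179.7, 0.3, 148.5]
ft_force: [-1.0, -0.0, -0.4]
finger_gap: 55.2
```

Emit:
servo_tool(motion=[[45,4,-2,3,0.004,0.006,0],[45,0,0,3,0,0,0],[45,0,0,2,0,0,0]])

```text
time: 9.35
tool_pos: [577.4, 145.3, -28.5]
tcp_rot: [180.0, -0.0, 148.6]
ft_force: [0.5, 0.5, -0.5]
finger_gap: 54.9
```

Emit:
servo_tool(motion=[[45,-1,-1,2,0,0,0],[45,0,0,2,0,0,0]])

```text
time: 9.55
tool_pos: [577.9, 143.9, -32.6]
tcp_rot: [179.9, -0.0, 148.6]
ft_force: [-3.2, -1.7, 23.3]
finger_gap: 55.2
```

Emit:
servo_tool(motion=[[45,0,0,-0.5,0,0,0],[72,0,0,0,0,0,0],[72,0,0,0,0,0,0],[72,0,0,0,0,0,0],[72,0,0,-20,0,0,0],[80,0,0,-40,0,0,0],[85,0,0,-40,0,0,0],[85,0,0,-40,0,0,0],[85,0,0,-20,0,0,0],[85,0,0,0,0,0,0]])

```text
time: 10.55
tool_pos: [575.0, 142.5, 130.6]
tcp_rot: [-179.7, -0.3, 148.6]
ft_force: [-0.1, 0.9, 0.7]
finger_gap: 84.8
```

```bash
python3 look.py w8
python3 - <<'E'
from rect import *
rects("w8",22,(8,90,120),(25,255,255),(576,145),60,1000)
for n in("scene","side"):
    im=snapshot(n); cv2.imwrite(f"pics/{n}8.png",im)
    g=cam(n); 
s=json.load(open("pics/w8.json"));C=cam("wrist",s);im=cv2.imread("pics/w8.png")
g=cv2.cvtColor(im,cv2.COLOR_BGR2LAB)
for c in blobs(im,(95,60,30),(118,255,255),500)[:1]:
    P=np.array([plane(C,*q[0],8)[:2] for q in c],np.float32); print("pond",cv2.fitEllipse(P))
print(proj(C,(576,145,22)))
E
```

```text
10.55 [575.02652105 142.48019434 130.60042495] [-179.69375961   -0.34559949  148.57892728] [  9.    8.9  90.4  -0.   81.1 -49.6] [-0.1  0.9  0.7]
w8 c [566.7 153.4] size [517.8 442.8] ang 74.6 px (0, 0, 640, 437)
pond ((500.53717041015625, 74.19976043701172), (66.07250213623047, 66.1820297241211), 20.777212142944336)
[328.  227.7]
```

View pics/w8.png

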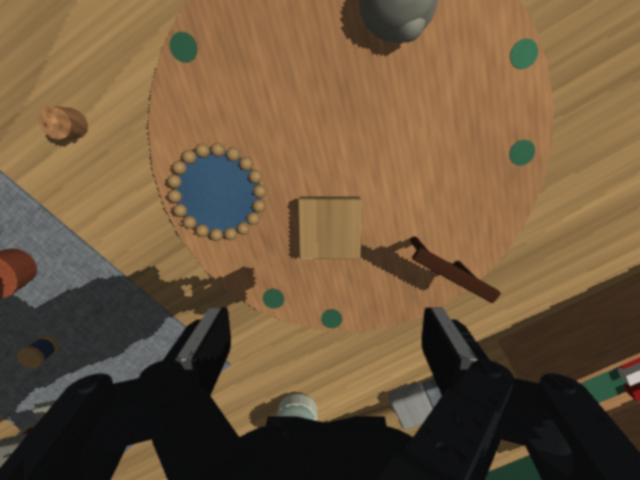

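Run:
```python
from rect import *
s=json.load(open("pics/w8.json"));C=cam("wrist",s)
print("gate foot",plane(C,416,242,6),plane(C,460,266,6),"top",plane(C,416,259,64),plane(C,497,297,64))
print("slab",plane(C,330.5,228.5,22),[plane(C,*p,22)[:2] for p in((300,199),(361,199),(361,258),(300,258))])
for n in("scene","side"):
    im=cv2.imread(f"pics/{n}8.png"); D=cam(n); q=proj(D,(577,146,22)).astype(int); print(n,q)
    cv2.imwrite(f"pics/{n}8c.png",cv2.resize(im[q[1]-75:q[1]+75,q[0]-90:q[0]+90],None,fx=4,fy=4,interpolation=cv2.INTER_CUBIC))
a=cv2.imread("pics/scene8c.png");b=cv2.imread("pics/side8c.png")
cv2.imwrite("pics/both8.png",cv2.resize(np.vstack([a,b]),None,fx=.5,fy=.5))
print(proj(cam("scene"),(653.9,215.9,6)),proj(cam("side"),(653.9,215.9,6)))
```

```text
gate foot [635.4 206.7   6. ] [679.6 232.1   6. ] top [623.5 196.6  64. ] [687.2 237.8  64. ]
slab [577.8 146.5  22. ] [array([541.4, 137.7]), array([568.9, 182.7]), array([616.3, 155.8]), array([587.3, 108.1])]
scene [343 345]
side [248 337]
[330.6 412.3] [196.4 381.3]
```

Emit:
servo_tool(motion=[[85,-20,-28,-4,0,0,0],[85,-27,-38,-4,0,0,0],[85,-27,-38,-4,0,0,0],[85,-27,-38,-4,0,0,0],[85,-27,-38,-4,0,0,0],[85,-27,-38,-4,0,0,0],[85,-27,-38,-4,0,0,0],[85,-22,-32,0,0,0,0],[85,-10,-14,0,0,0,0],[85,0,0,0,0,0,0]])

```text
time: 11.7
tool_pos: [584.8, -236.5, 125.3]
tcp_rot: [-178.8, -2.8, 148.8]
ft_force: [0.4, -0.3, 0.0]
finger_gap: 85.4
```

```bash
python3 look.py w9
```

```text
11.7 [ 584.7613262  -236.48752475  125.30199522] [-178.78160242   -2.77499552  148.80810465] [-26.1  17.6  81.1  -1.   84.3 -84.8] [ 0.4 -0.3  0. ]
```

View pics/w9.png

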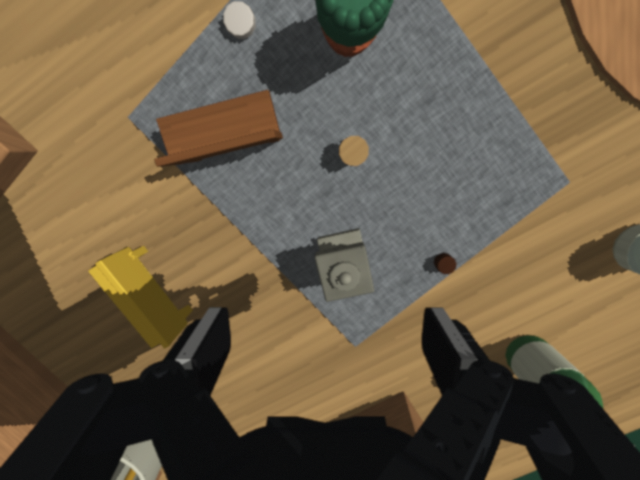

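Run:
```python
from rect import *
s=json.load(open("pics/w9.json"));C=cam("wrist",s)
q=[(316,255),(368,247),(373,294),(325,302)]
for z in(55,63):
    P=np.array([plane(C,*p,z)[:2] for p in q]); d=np.roll(P,-1,0)-P; print(z,P.mean(0),np.hypot(*d.T),np.degrees(np.arctan2(d[:,1],d[:,0])))
print("cap",plane(C,345,275,73),"tri",tri(C,(345,275),cam("side"),(252,170)))
b=[(158,118),(268,92),(281,136),(157,165)]
im=cv2.imread("pics/w9.png")
for c in blobs(im,(3,110,20),(13,255,255),1500)[:4]: print(cv2.boundingRect(c),cv2.contourArea(c))
# bench: top of backrest line outer bottom corners at z=61; seat front top at z=37
print("back top",[plane(C,*p,61) for p in((157,163),(281,134))],"seat front",[plane(C,*p,37) for p in((158,118),(268,92))])
```

```text
55 [ 614.1 -236.1] [41.4 40.3 39.9 41.2] [  68.4  -23.4 -110.3  158.8]
63 [ 611.3 -234.7] [40.1 39.  38.6 39.9] [  68.4  -23.4 -110.3  158.8]
cap [ 607.6 -233.4   73. ] tri (array([ 604.6, -232.5,   76.3]), np.float64(3.4880869441331654))
(157, 92, 126, 75) 5610.0
back top [array([ 467.6, -308.7,   61. ]), array([ 497.6, -220.7,   61. ])] seat front [array([ 436.1, -297.7,   37. ]), array([ 464.9, -215.2,   37. ])]
```

Emit:
servo_tool(motion=[[85,-20,15,0,-0.021,-0.048,0],[85,0,0,20,0,0,-0.08],[85,0,0,20,0,0,-0.08],[85,0,0,5,0,0,0],[85,0,0,0,0,0,0]])

```text
time: 12.25
tool_pos: [608.9, -222.2, 72.9]
tcp_rot: [179.8, -0.4, 158.6]
ft_force: [0.3, -0.6, -0.6]
finger_gap: 84.7
```

```bash
python3 look.py w10
```

```text
12.25 [ 608.9207503  -222.22275438   72.87264915] [179.75611696  -0.41768443 158.57141255] [-24.7  20.   83.7   0.2  76.7 -93.3] [ 0.3 -0.6 -0.6]
```

View pics/w10.png

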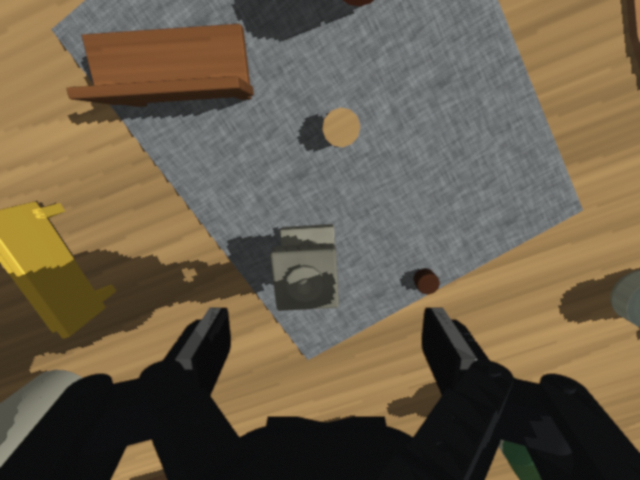

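Run:
```python
from rect import *
s=json.load(open("pics/w10.json"));C=cam("wrist",s)
q=[(272,251),(337,248),(338,306),(275,310)]
for z in(55,60,63):
    P=np.array([plane(C,*p,z)[:2] for p in q]); d=np.roll(P,-1,0)-P; print(z,P.mean(0),np.hypot(*d.T),np.degrees(np.arctan2(d[:,1],d[:,0])))
C9=cam("wrist",json.load(open("pics/w9.json"))); q9=np.mean([(316,255),(368,247),(373,294),(325,302)],0)
print(tri(C,np.mean(q,0),C9,q9), tri(C,np.mean(q,0),cam("scene"),(205,194)))
print([plane(C,*p,61) for p in((69,95),(252,95))],[plane(C,*p,37) for p in((84,35),(243,26))])
```

```text
55 [ 613.1 -236.3] [40.6 40.5 41.8 41.4] [  71.2  -19.9 -107.5  158.5]
60 [ 611.1 -235.2] [39.5 39.4 40.7 40.3] [  71.2  -19.9 -107.5  158.5]
63 [ 609.9 -234.5] [38.9 38.8 40.1 39.7] [  71.2  -19.9 -107.5  158.5]
(array([ 616.8, -237.8,   45.6]), np.float64(1.3305381125806155)) (array([ 608.2, -234.1,   69.2]), np.float64(3.2554419906325163))
[array([ 467.7, -309.7,   61. ]), array([ 502.7, -220.6,   61. ])] [array([ 436.3, -298.4,   37. ]), array([ 464.9, -213.6,   37. ])]
```

Emit:
servo_tool(motion=[[85,-7,-12,0,0,-0.007,-0.024],[85,0,0,0,0,0,0],[85,0,0,10,0,0,0]])

```text
time: 12.6
tool_pos: [613.8, -234.8, 67.1]
tcp_rot: [179.7, 0.3, 159.8]
ft_force: [0.6, -0.0, 0.2]
finger_gap: 84.8
```

Emit:
servo_tool(motion=[[75,3,-1,10,0.004,0.005,0],[75,0,0,15,0,0,0],[75,0,0,15,0,0,0],[75,0,0,10,0,0,0]])

```text
time: 13.0
tool_pos: [610.5, -233.3, 13.2]
tcp_rot: [180.0, -0.0, 159.7]
ft_force: [-0.0, -0.3, -0.0]
finger_gap: 75.3
```

Emit:
servo_tool(motion=[[60,-1,-2,6,0,0,0],[60,0,0,3,0,0,0],[45,0,0,0,0,0,0],[45,0,0,0,0,0,0]], force=30)

```text
time: 13.4
tool_pos: [608.3, -234.6, -0.7]
tcp_rot: [179.9, -0.3, 159.7]
ft_force: [0.2, -0.2, 0.3]
finger_gap: 45.0
```

Emit:
servo_tool(motion=[[30,0,0,0,0,0,0],[30,0,0,0,0,0,0],[30,0,0,0,0,0,0],[30,0,0,0,0,0,0]])

```text
time: 13.8
tool_pos: [609.5, -235.2, 1.2]
tcp_rot: [180.0, -0.2, 159.7]
ft_force: [-0.1, 1.2, -0.9]
finger_gap: 39.8
```

Emit:
servo_tool(motion=[[30,0,0,-15,0,0,0],[30,0,0,-40,0,0,0],[30,0,0,-40,0,0,0],[30,10,20,-10,0,0,0],[30,19,40,0,0,0,0],[30,19,40,0,0,0,0],[30,19,40,0,0,0,0],[30,19,40,0,0,0,0],[30,19,40,0,0,0,0],[30,19,40,0,0,0,0]])

```text
time: 14.8
tool_pos: [587.0, 54.0, 124.7]
tcp_rot: [179.9, 0.6, 159.1]
ft_force: [1.4, -0.1, -1.6]
finger_gap: 39.9
```

Emit:
servo_tool(motion=[[30,16,30,0,0,0,0],[30,14,28,10,0,0,0],[30,8,16,10,0,0,0],[30,0,0,5,0,0.008,0.1],[30,0,0,0,0,0,0.09],[30,0,0,0,0,0,0]])

```text
time: 15.4
tool_pos: [578.3, 149.1, 108.5]
tcp_rot: [179.3, 0.5, 148.4]
ft_force: [0.1, 0.1, -0.5]
finger_gap: 39.6
```

Emit:
servo_tool(motion=[[30,1,-3,10,0.012,0.009,0],[30,0,0,25,0,0,0],[30,0,0,20,0,0,0],[30,0,0,8,0,0,0],[30,0,0,2,0,0,0]])

```text
time: 15.9
tool_pos: [577.8, 145.8, 44.4]
tcp_rot: [180.0, 0.1, 149.0]
ft_force: [0.3, 0.2, -1.5]
finger_gap: 39.6
```

Emit:
servo_tool(motion=[[30,2,0,6,0,0,0],[30,0,0,6,0,0,0],[30,0,0,3,0,0,0],[30,0,0,1,0,0,0]])

```text
time: 16.3
tool_pos: [577.3, 146.7, 29.2]
tcp_rot: [179.9, 0.2, 149.0]
ft_force: [-0.1, -0.4, -1.8]
finger_gap: 39.6
```

Emit:
servo_tool(motion=[[30,1,0,3,0,0.003,0],[30,0,0,3,0,0,0],[30,0,0,1,0,0,0]])

```text
time: 16.6
tool_pos: [577.2, 147.4, 22.6]
tcp_rot: [179.8, 0.1, 149.1]
ft_force: [0.4, 0.3, -1.4]
finger_gap: 39.4
```

Run:
```python
from h import *
print(sense()["tool_pos"],sense()["ft_force"])
o=[]
for n in("scene","side"):
    im=snapshot(n); cv2.imwrite(f"pics/{n}11.png",im); q=proj(cam(n),(577,146,35)).astype(int); print(n,q-50)
    o.append(cv2.resize(im[q[1]-50:q[1]+50,q[0]-50:q[0]+50],None,fx=4,fy=4,interpolation=cv2.INTER_CUBIC))
cv2.imwrite("pics/b11.png",np.hstack(o))
```

```text
[577.19082471 147.41149244  22.6354788 ] [ 0.38421295  0.3228924  -1.41388346]
scene [294 291]
side [197 283]
```

View pics/b11.png

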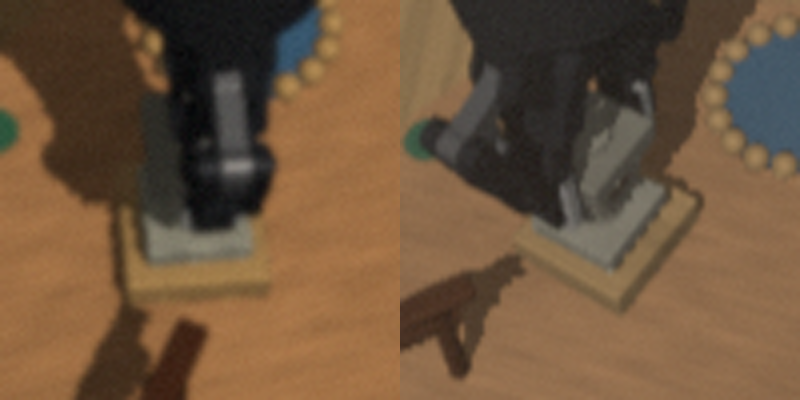

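Crop: slab and lantern foot margins (side view corner (622,285) vs foot (612,268)) show the lantern about 1.5 mm off. I'll correct slightly and lower it.

Emit:
servo_tool(motion=[[30,1,-1.6,0,0,0,0],[30,0,0,1,0,0,0],[30,0,0,1,0,0,0],[30,0,0,1,0,0,0]])

```text
time: 17.1
tool_pos: [575.8, 146.5, 20.1]
tcp_rot: [179.8, 0.1, 149.1]
ft_force: [-0.1, -0.6, -2.0]
finger_gap: 39.8
```

Emit:
servo_tool(motion=[[30,0,0,0.8,0,0,0],[30,0,0,0.5,0,0,0]])

```text
time: 17.3
tool_pos: [575.8, 146.5, 18.7]
tcp_rot: [179.8, 0.1, 149.1]
ft_force: [0.1, -0.6, 3.4]
finger_gap: 39.6
```

Contact; now release.

Emit:
servo_tool(motion=[[44,0,0,0,0,0,0],[52,0,0,0,0,0,0],[65,0,0,0,0,0,0],[75,0,0,0,0,0,0],[80,0,0,0,0,0,0],[80,0,0,-10,0,0,0],[85,0,0,-35,0,0,0],[85,0,0,-40,0,0,0],[85,0,0,-40,0,0,0],[85,0,0,0,0,0,0]])

```text
time: 18.3
tool_pos: [574.3, 146.2, 149.8]
tcp_rot: [179.9, 0.1, 149.1]
ft_force: [1.8, 0.5, 1.4]
finger_gap: 85.1
```

```bash
python3 look.py w12
python3 - <<'E'
from rect import *
C=cam("wrist",json.load(open("pics/w12.json"))); im=cv2.imread("pics/w12.png")
q=proj(C,(577,146,40)).astype(int); print(q)
cv2.imwrite("pics/c12.png",cv2.resize(im[q[1]-75:q[1]+75,q[0]-100:q[0]+100],None,fx=4,fy=4,interpolation=cv2.INTER_CUBIC))
a=cv2.resize(im[q[1]-60:q[1]+60,q[0]-60:q[0]+60],(400,400),interpolation=cv2.INTER_CUBIC)
n="side"; m=snapshot(n); p=proj(cam(n),(577,146,40)).astype(int); print(p)
b=cv2.resize(m[p[1]-50:p[1]+50,p[0]-50:p[0]+50],(400,400),interpolation=cv2.INTER_CUBIC)
cv2.imwrite("pics/b12.png",np.hstack([a,b]))
E
```

```text
18.3 [574.33957091 146.18256773 149.83713497] [1.79885541e+02 5.10135601e-02 1.49060242e+02] [  9.3   7.6  89.8   0.1  82.4 -49.8] [1.8 0.5 1.4]
[325 229]
[246 331]
```

View pics/b12.png

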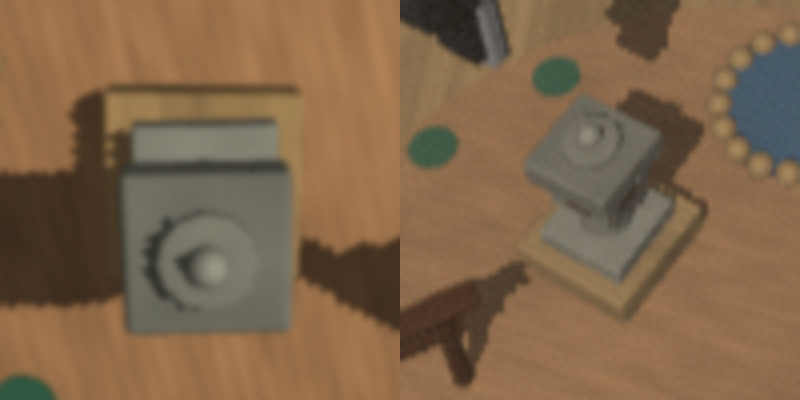

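Lantern stands centred on the slab: left and right margins 26/22 px of 194, i.e. about 0.6 mm off. Next is the bench.

Emit:
servo_tool(motion=[[85,-6,-22,0,0,0,0],[85,-12,-42,0,0,0,0],[85,-12,-42,0,0,0,0],[85,-12,-42,0,0,0,0],[85,-12,-42,0,0,0,0],[85,-12,-42,0,0,0,0],[85,-12,-42,0,0,0,0],[85,-12,-42,0,0,0,0],[85,-12,-42,0,0,0,0],[85,-6,-22,0,0,0,0]])

```text
time: 19.4
tool_pos: [456.3, -243.3, 130.5]
tcp_rot: [-179.6, -1.5, 149.5]
ft_force: [-0.1, 0.5, 0.1]
finger_gap: 84.8
```

Emit:
servo_tool(motion=[[85,0,0,0,0,0,0.14],[85,0,0,0,0,0,0.14],[85,0,0,0,0,0,0.14],[85,0,0,0,0,0,0.14],[85,0,0,0,0,0,0.14],[85,0,0,0,0,0,0.14],[85,0,0,0,0,0,0.14],[85,0,0,0,0,0,0.14],[85,0,0,0,0,0,0.14],[85,0,0,0,0,0,0.1]])

```text
time: 20.4
tool_pos: [443.6, -241.8, 113.7]
tcp_rot: [-176.8, -0.1, 68.1]
ft_force: [-0.0, -0.3, 0.7]
finger_gap: 85.0
```

Emit:
servo_tool(motion=[[85,-8,28,0,-0.056,0,-0.05],[85,0,3,0,0,0,0],[85,0,0,0,0,0,0]])

```text
time: 20.7
tool_pos: [466.6, -258.6, 107.5]
tcp_rot: [-179.6, -0.3, 70.7]
ft_force: [-0.2, -0.6, 0.6]
finger_gap: 85.0
```

```bash
python3 look.py w13
python3 - <<'E'
from rect import *
im=cv2.imread("pics/w13.png"); C=cam("wrist",json.load(open("pics/w13.json")))
for c in blobs(im,(3,110,20),(13,255,255),1500)[:4]: print(cv2.boundingRect(c),cv2.contourArea(c),cv2.minAreaRect(c))
E
```

```text
20.7 [ 466.63063357 -258.6037606   107.49433847] [-179.59586354   -0.31742725   70.72150665] [-34.7   1.  101.3   0.2  78.2 -15.4] [-0.2 -0.6  0.6]
(305, 189, 50, 124) 5047.5 ((330.2613830566406, 250.95594787597656), (123.13651275634766, 48.15994644165039), 88.56790161132812)
```

View pics/w13.png

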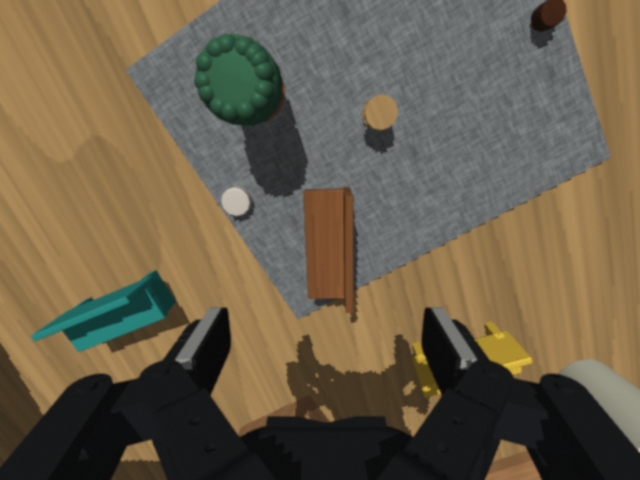

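Run:
```python
from rect import *
im=cv2.imread("pics/w13.png"); C=cam("wrist",json.load(open("pics/w13.json")))
F=[plane(C,*p,37)[:2] for p in((304,191),(309,299))]; B=[plane(C,*p,61)[:2] for p in((352.5,190),(356,315))]
for n,E in(("front",F),("back",B)):
    d=E[0]-E[1]; print(n,E,(E[0]+E[1])/2,np.hypot(*d),np.degrees(np.arctan2(d[1],d[0])))
for h in(60,):
  c=[(F[0]+F[1])/2,(B[0]+B[1])/2]; print(c[1]-c[0],np.mean(c,0))
# tree crown: top z~87 circle / sides
for c in blobs(im,(60,60,20),(88,255,140),1500)[:3]:
    (u,v),r=cv2.minEnclosingCircle(c); print("tree",u,v,r,[plane(C,u,v,z) for z in(65,77)], 'r mm', np.linalg.norm(plane(C,u,v,70)-plane(C,u+r,v,70)))
```

```text
front [array([ 463.7, -215. ]), array([ 436.2, -300.5])] [ 450.  -257.8] 89.78368311869471 72.17954506089426
back [array([ 497.8, -222. ]), array([ 471. , -313.6])] [ 484.4 -267.8] 95.44104982868592 73.70190738095413
[ 34.4 -10. ] [ 467.2 -262.8]
tree 238.5 80.5 48.399478912353516 [array([ 453.2, -135.8,   65. ]), array([ 455.5, -138.3,   77. ])] r mm 28.517543524738773
tree 104.0 320.0 73.49839782714844 [array([ 289.9, -253.1,   65. ]), array([ 300.9, -249.2,   77. ])] r mm 54.6284684274505
```

Bench: seat front edge (304,191)–(309,299), backrest top edge at col ~354; centre (467,-262), yaw about -18°. Clear for the fingers.

Emit:
servo_tool(motion=[[85,-3,2,20,-0.006,-0.005,-0.022],[85,0,0,30,0,0,0],[75,0,0,25,0,0,0],[75,0,0,8,0,0,0]])

```text
time: 21.15
tool_pos: [466.5, -260.8, 23.3]
tcp_rot: [-179.8, -0.0, 72.0]
ft_force: [-0.4, -0.7, 0.9]
finger_gap: 74.8
```

Emit:
servo_tool(motion=[[75,-1,1,15,0,0,0],[75,0,0,12,0,0,0],[70,0,0,8,0,0,0],[70,0,0,3,0,0,0]])

```text
time: 21.55
tool_pos: [466.7, -261.6, -16.7]
tcp_rot: [-179.8, -0.0, 72.0]
ft_force: [-0.0, 0.2, -1.5]
finger_gap: 70.0
```

Emit:
servo_tool(motion=[[55,0,0,0,0,0,0],[45,0,0,0,0,0,0],[40,0,0,0,0,0,0],[25,0,0,0,0,0,0],[25,0,0,0,0,0,0],[25,0,0,0,0,0,0]], force=30)

```text
time: 22.15
tool_pos: [468.6, -262.9, -14.3]
tcp_rot: [-180.0, 0.0, 72.0]
ft_force: [0.7, 0.3, -0.2]
finger_gap: 35.4
```

Emit:
servo_tool(motion=[[25,0,0,-12,0,0,0],[25,0,0,-38,0,0,0],[25,0,0,-42,0,0,0],[25,10,-2,-35,0,0,0],[25,30,-5,-8,0,0,0],[25,45,-7,0,0,0,0],[25,45,-7,0,0,0,0],[25,45,-7,0,0,0,0],[25,45,-7,0,0,0,0],[25,45,-7,0,0,0,0]])

```text
time: 23.15
tool_pos: [513.4, 5.2, 136.8]
tcp_rot: [179.4, 0.0, 71.4]
ft_force: [0.9, -1.0, -0.6]
finger_gap: 35.4
```

Emit:
servo_tool(motion=[[25,45,-7,0,0,0,0],[25,45,-7,0,0,0,0],[25,45,-7,0,0,0,0],[25,45,-7,0,0,0,0],[25,35,-6,0,0,0,0],[25,20,-3,0,0,0,0],[25,0,0,0,0,0,0]])

```text
time: 23.85
tool_pos: [553.9, 256.7, 144.8]
tcp_rot: [179.1, -0.3, 71.7]
ft_force: [0.0, -0.1, -0.9]
finger_gap: 35.5
```

Emit:
servo_tool(motion=[[25,0,0,0,0,0,-0.14],[25,0,0,0,0,0,-0.14],[25,0,0,0,0,0,-0.14],[25,0,0,0,0,0,-0.14],[25,0,0,0,0,0,-0.14],[25,0,0,0,0,0,-0.14],[25,0,0,0,0,0,-0.14],[25,0,0,0,0,0,-0.14],[25,0,0,0,0,0,-0.14],[25,0,0,0,0,0,-0.14]])

```text
time: 24.85
tool_pos: [553.4, 249.3, 152.2]
tcp_rot: [179.7, 1.1, 154.9]
ft_force: [0.8, -0.4, -1.3]
finger_gap: 35.4
```

Emit:
servo_tool(motion=[[25,-2,0,0,0.005,0.019,-0.13],[25,0,0,20,0,0,0],[25,0,0,35,0,0,0],[25,0,0,30,0,0,0],[25,0,0,8,0,0,0],[25,0,0,2,0,0,0]])

```text
time: 25.45
tool_pos: [558.1, 243.5, 62.2]
tcp_rot: [179.9, 0.3, 162.8]
ft_force: [0.4, -0.1, -0.3]
finger_gap: 35.5
```

Emit:
servo_tool(motion=[[25,4,4,5,0,0.005,0.004],[25,0,0,18,0,0,0],[25,0,0,18,0,0,0],[25,0,0,8,0,0,0],[25,0,0,3,0,0,0]])

```text
time: 25.95
tool_pos: [560.6, 251.0, 17.3]
tcp_rot: [179.5, 0.5, 162.4]
ft_force: [0.0, -0.4, -0.4]
finger_gap: 35.2
```

Emit:
servo_tool(motion=[[25,4,-4,0,0.009,0.009,0],[25,0,0,4,0,0,0],[25,0,0,4,0,0,0],[25,0,0,3,0,0,0]])

```text
time: 26.35
tool_pos: [557.5, 249.3, 9.3]
tcp_rot: [179.9, 0.2, 162.4]
ft_force: [-0.5, -0.3, -0.8]
finger_gap: 35.5
```

Emit:
servo_tool(motion=[[25,2.5,0,4,0,0.003,0],[25,0,0,4,0,0,0],[25,0,0,3,0,0,0],[25,0,0,1,0,0,0]])

```text
time: 26.75
tool_pos: [554.8, 250.1, -4.0]
tcp_rot: [179.9, -0.0, 162.4]
ft_force: [-0.1, -0.5, 0.6]
finger_gap: 35.3
```

Emit:
servo_tool(motion=[[25,-1,-1.5,2,0,0,0],[25,0,0,2,0,0,0],[25,0,0,1,0,0,0],[25,0,0,0.7,0,0,0]])

```text
time: 27.15
tool_pos: [555.3, 248.1, -10.4]
tcp_rot: [179.9, -0.0, 162.4]
ft_force: [-0.3, 0.4, -0.2]
finger_gap: 35.7
```

Emit:
servo_tool(motion=[[25,0,0.3,0.7,0,0,0],[25,0,0,0.5,0,0,0],[25,0,0,0.3,0,0,0]])

```text
time: 27.45
tool_pos: [555.6, 248.5, -11.8]
tcp_rot: [179.9, -0.0, 162.4]
ft_force: [-0.5, 0.2, -0.3]
finger_gap: 35.6
```

Emit:
servo_tool(motion=[[25,0,0,0.5,0,0,0],[25,0,0,0.5,0,0,0]])

```text
time: 27.65
tool_pos: [555.7, 248.6, -12.4]
tcp_rot: [179.9, -0.0, 162.4]
ft_force: [-1.8, -0.7, 5.3]
finger_gap: 35.1
```

Emit:
servo_tool(motion=[[40,0,0,0,0,0,0],[48,0,0,0,0,0,0],[60,0,0,0,0,0,0],[75,0,0,0,0,0,0],[80,0,0,-8,0,0,0],[85,0,0,-35,0,0,0],[85,0,0,-40,0,0,0],[85,0,0,-40,0,0,0],[85,0,0,-30,0,0,0],[85,0,0,0,0,0,0]])

```text
time: 28.65
tool_pos: [554.2, 247.7, 147.3]
tcp_rot: [180.0, -0.1, 162.4]
ft_force: [0.7, 0.6, 0.8]
finger_gap: 84.8
```

```bash
python3 look.py w14
python3 - <<'E'
from rect import *
im=cv2.imread("pics/w14.png"); C=cam("wrist",json.load(open("pics/w14.json")))
hsv=cv2.cvtColor(im,cv2.COLOR_BGR2HSV); u,v=proj(C,(549,230,40)).astype(int); print(hsv[v-2:v+3,u],u,v)
for c in blobs(im,(95,60,30),(118,255,255),300)[:1]:
    P=np.array([plane(C,*q[0],8)[:2] for q in c],np.float32); print("pond",cv2.fitEllipse(P),cv2.boundingRect(c))
for n,P in(("front L",(563.4-18*.3-0,0,0)),): pass
a=np.radians(72.4); ex=np.array([np.cos(a),np.sin(a)]); ey=np.array([-ex[1],ex[0]]); c0=np.array([555.6,248.5])
for x,y,z in((-18,-45,40),(-18,45,40),(18,-45,64),(18,45,64),(12,-45,64),(12,45,64)):
    print((x,y,z),proj(C,(*(c0+x*ex+y*ey),z)).round(1))
m=cv2.inRange(hsv,np.array((3,150,20)),np.array((13,255,130)))
for c in blobs(im,(3,150,20),(13,255,135),800)[:5]: print(cv2.boundingRect(c),cv2.contourArea(c),cv2.minAreaRect(c))
q=proj(C,(555.6,248.5,40)).astype(int)
wi=im[max(q[1]-110,0):q[1]+110,q[0]-170:q[0]+170]; print("crop origin",q[0]-170,max(q[1]-110,0))
cv2.imwrite("pics/c14.png",cv2.resize(wi,None,fx=2.3,fy=2.3,interpolation=cv2.INTER_CUBIC))
E
```

```text
28.65 [554.22518433 247.69431213 147.33619784] [ 1.79958926e+02 -1.30551608e-01  1.62435195e+02] [ 19.2  10.1  87.4   0.1  82.6 -53.3] [0.7 0.6 0.8]
[[ 14 133  75]
 [ 15 133  75]
 [ 13 131  74]
 [ 14 133  73]
 [ 13 131  74]] 303 228
pond ((500.81048583984375, 73.02140808105469), (64.82571411132812, 65.1662826538086), 169.32473754882812) (102, 187, 72, 67)
(-18, -45, 40) [306.1 275.6]
(-18, 45, 40) [304.1 177.7]
(18, -45, 64) [346.4 286.9]
(18, 45, 64) [348.6 181.7]
(12, -45, 64) [339.4 286.9]
(12, 45, 64) [340.9 181.7]
(308, 181, 43, 109) 3884.0 ((329.0, 235.0), (108.0, 42.0), 90.0)
(293, 306, 67, 65) 1122.0 ((327.9092102050781, 341.62890625), (78.45243835449219, 25.45345687866211), 45.78482437133789)
crop origin 155 118
```

Run:
```python
from rect import *
from scipy.optimize import least_squares
for pic in("w8","w12","w14"):
  im=cv2.imread(f"pics/{pic}.png"); C=cam("wrist",json.load(open(f"pics/{pic}.json")))
  lab=cv2.cvtColor(cv2.GaussianBlur(im,(7,7),0),cv2.COLOR_BGR2LAB).astype(float); E=[]
  for a in np.radians(np.arange(0,360,3)):
    rr=np.arange(155,195,1.); px=np.array([proj(C,(536+r*np.cos(a),190+r*np.sin(a),6)) for r in rr]).round().astype(int)
    if (px<0).any() or (px[:,0]>639).any() or (px[:,1]>300).any(): continue
    L=lab[px[:,1],px[:,0]]; f=np.degrees(np.arctan2(L[:,2]-128,L[:,1]-128))
    g=np.array([np.median(f[i:i+10])-np.median(f[i-10:i]) for i in range(10,30)])
    if g.max()<3: continue
    r=rr[10+g.argmax()]-.5; E.append((536+r*np.cos(a),190+r*np.sin(a)))
  E=np.array(E); q=least_squares(lambda p:np.hypot(*(E-p[:2]).T)-175,[536,190],loss="soft_l1",f_scale=2)
  print(pic,"garden",len(E),q.x,np.median(abs(q.fun)))
  for c in blobs(im,(95,60,30),(118,255,255),300)[:1]:
    P=np.array([plane(C,*p[0],8)[:2] for p in c],np.float32); p=np.array(cv2.fitEllipse(P)[0]); d=p-q.x
    ang=np.degrees(np.arctan2(d[1],d[0])); print(" pond",p,np.hypot(*d),ang)
  for c in blobs(im,(0,0,20),(179,75,200),500):
    m=cv2.moments(c);u,v=m["m10"]/m["m00"],m["m01"]/m["m00"];P=plane(C,u,v,25)
    if np.hypot(P[0]-453,P[1]-280)<35: print(" boulder",P,cv2.boundingRect(c),np.degrees(np.arctan2(P[1]-q.x[1],P[0]-q.x[0])))
  for k in (ang,):
    A=np.radians(k+180); print(" M2",q.x+60.6*np.array([np.cos(A),np.sin(A)]))
```

```text
w8 garden 51 [535.9 190.9] 1.2948415766606445
 pond [500.9  74.1] 121.85287035075304 -106.71028049937519
 boulder [466.4 271.9  25. ] (360, 0, 79, 44) 130.65421059506437
 M2 [553.4 248.9]
w12 garden 55 [536.8 190.3] 1.1473500503662422
 pond [501.   74.3] 121.47021291337848 -107.13016888266766
 boulder [462.7 274.4  25. ] (355, 0, 74, 52) 131.38683565530556
 M2 [554.6 248.2]
w14 garden 63 [536.5 190.7] 1.2845576727659704
 pond [500.8  73. ] 122.9228353681032 -106.87513872749754
 boulder [452.9 281.4  25. ] (292, 57, 68, 83) 132.63778653248173
 M2 [554.1 248.6]
```

View pics/c14.png

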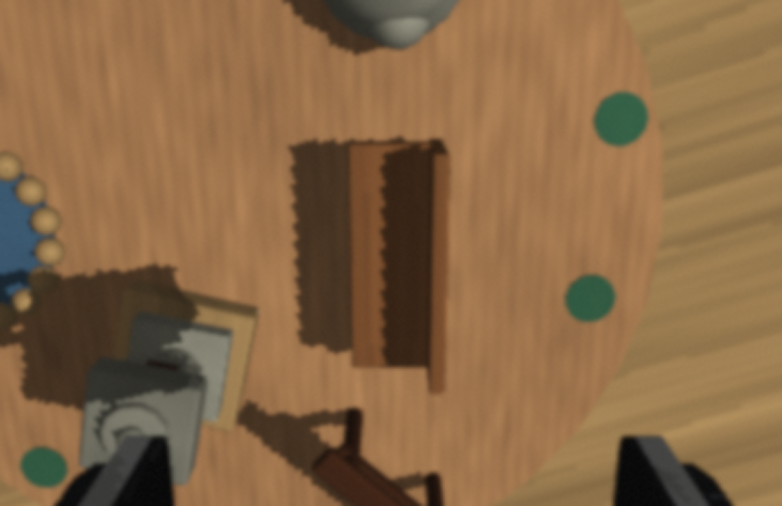

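Bench lies at px (307–349, 180–288): its yaw matches and its place is within about 3 mm of the midpoint, and the lantern is upright on the slab. That was the last picture I can view, so from here on I use numbers only. Next is the tree.

Emit:
servo_tool(motion=[[85,0,-22,0,0,0,0],[85,-2,-42,0,0,0,0],[85,-2,-42,0,0,0,0],[85,-2,-42,0,0,0,0],[85,-2,-42,0,0,0,0],[85,-2,-42,0,0,0,0],[85,-2,-42,0,0,0,0],[85,-2,-42,0,0,0,0],[85,-2,-38,0,0,0,0],[85,-2,-20,0,0,0,0]])

```text
time: 29.7
tool_pos: [447.3, -123.6, 135.0]
tcp_rot: [-179.8, -1.0, 162.8]
ft_force: [0.4, -0.7, 0.0]
finger_gap: 85.0
```

Emit:
servo_tool(motion=[[85,0,0,0,0,0,0.145],[85,0,0,0,0,0,0.145],[85,0,0,0,0,0,0.145],[85,0,0,0,0,0,0.145],[85,0,0,0,0,0,0.145],[85,0,0,0,0,0,0.145],[85,0,0,0,0,0,0.145],[85,0,0,0,0,0,0.145],[85,0,0,0,0,0,0.145],[85,0,0,0,0,0,0.145]])

```text
time: 30.7
tool_pos: [437.0, -124.8, 122.2]
tcp_rot: [-177.8, -0.1, 77.0]
ft_force: [-0.0, -0.2, 0.2]
finger_gap: 84.8
```

Emit:
servo_tool(motion=[[85,-9,20,0,-0.038,0,0.08],[85,0,1,0,0,0,0],[85,0,0,0,0,0,0]])

```text
time: 31.0
tool_pos: [452.8, -137.2, 117.9]
tcp_rot: [-179.6, -0.0, 72.1]
ft_force: [0.2, 0.7, 0.5]
finger_gap: 84.8
```

```bash
cat > tree.py <<'E'
import sys; from rect import *
pic=sys.argv[1]; im=cv2.imread(f"pics/{pic}.png"); C=cam("wrist",json.load(open(f"pics/{pic}.json")))
for c in blobs(im,(55,60,15),(90,255,160),800)[:3]:
    (u,v),r=cv2.minEnclosingCircle(c); P=plane(C,u,v,70)
    print("crown",[round(x,1) for x in(u,v,r)],cv2.boundingRect(c),cv2.contourArea(c),P,plane(C,u,v,77),"rmm",np.linalg.norm(P-plane(C,u+r,v,70)))
for c in blobs(im,(0,120,40),(9,255,255),150)[:4]: print("pot?",cv2.boundingRect(c),cv2.contourArea(c))
print("down dir px/10mm",proj(C,(454,-138,70)),proj(C,(454,-138,3)))
E
python3 look.py w15; python3 tree.py w15
```

```text
31.0 [ 452.81526809 -137.16745292  117.90026215] [-1.79596758e+02 -1.01044649e-02  7.20817046e+01] [-23.   -9.2 109.9  -0.   79.7  -5.1] [0.2 0.7 0.5]
crown [329.8, 253.3, 35.7] (297, 218, 66, 71) 3577.5 [ 454.5 -139.1   70. ] [ 455.3 -136.6   77. ] rmm 25.66602211462158
crown [223.0, 388.5, 24.6] (211, 364, 29, 50) 851.0 [ 332.8 -226.5   70. ] [ 337.3 -221.3   77. ] rmm 20.59418380792359
down dir px/10mm [328.7 252.2] [328.6 226.8]
```

Emit:
servo_tool(motion=[[85,1,0,20,-0.007,0,-0.005],[85,0,0,25,0,0,0],[85,0,0,15,0,0,0],[85,0,0,5,0,0,0],[85,0,0,2,0,0,0]])

```text
time: 31.55
tool_pos: [451.4, -134.5, 49.1]
tcp_rot: [-179.8, -0.0, 73.0]
ft_force: [0.2, -0.3, -0.3]
finger_gap: 85.1
```

Emit:
servo_tool(motion=[[85,-1,2.5,5,-0.003,0,0.01],[80,0,0,10,0,0,0],[80,0,0,10,0,0,0],[80,0,0,5,0,0,0],[80,0,0,2,0,0,0]])

```text
time: 32.05
tool_pos: [455.1, -136.7, 16.6]
tcp_rot: [179.8, -0.0, 72.4]
ft_force: [-0.1, 0.8, 0.2]
finger_gap: 80.0
```

Emit:
servo_tool(motion=[[65,0,-1.8,1,0.003,0,0],[55,0,0,0,0,0,0],[50,0,0,0,0,0,0],[40,0,0,0,0,0,0],[40,0,0,0,0,0,0],[40,0,0,0,0,0,0]], force=30)

```text
time: 32.65
tool_pos: [453.7, -136.3, 16.1]
tcp_rot: [180.0, -0.0, 72.4]
ft_force: [0.5, 0.2, -1.0]
finger_gap: 46.8
```

Emit:
servo_tool(motion=[[40,0,0,-12,0,0,0],[40,0,0,-38,0,0,0],[40,0,0,-42,0,0,0],[40,10,0,-30,0,0,0],[40,30,-1,-8,0,0,0],[40,44,-2,0,0,0,0],[40,44,-2,0,0,0,0],[40,44,-2,0,0,0,0],[40,44,-2,0,0,0,0],[40,44,-2,0,0,0,0]])

```text
time: 33.65
tool_pos: [524.6, 118.8, 161.9]
tcp_rot: [179.5, -0.1, 71.8]
ft_force: [0.1, -0.7, 0.3]
finger_gap: 47.1
```

Emit:
servo_tool(motion=[[40,44,-2,0,0,0,0],[40,44,-2,0,0,0,0],[40,44,-2,0,0,0,0],[40,35,-2,0,0,0,0],[40,15,-1,0,0,0,0],[40,0,0,0,0,0,0]])

```text
time: 34.25
tool_pos: [573.4, 308.9, 168.1]
tcp_rot: [179.3, -0.3, 72.2]
ft_force: [1.1, -0.5, -0.7]
finger_gap: 46.6
```

Emit:
servo_tool(motion=[[40,-3,1,10,0.012,-0.005,0],[40,0,0,30,0,0,0],[40,0,0,35,0,0,0],[40,0,0,20,0,0,0],[40,0,0,5,0,0,0],[40,0,0,0,0,0,0]])

```text
time: 34.85
tool_pos: [573.8, 298.3, 66.1]
tcp_rot: [-179.9, 0.1, 71.9]
ft_force: [0.0, 0.1, -0.7]
finger_gap: 46.9
```

Emit:
servo_tool(motion=[[40,7,-2,0,0,0,-0.008],[40,1,0,5,0,0,0],[40,0,0,10,0,0,0],[40,0,0,6,0,0,0],[40,0,0,2,0,0,0]])

```text
time: 35.35
tool_pos: [577.7, 307.4, 46.8]
tcp_rot: [179.8, -0.2, 72.4]
ft_force: [-0.5, -0.0, -1.2]
finger_gap: 46.8
```

Emit:
servo_tool(motion=[[40,-2.5,-3,3,0.003,-0.003,0],[40,0,0,7,0,0,0],[40,0,0,6,0,0,0],[40,0,0,3,0,0,0],[40,0,0,1,0,0,0]])

```text
time: 35.85
tool_pos: [573.3, 305.8, 24.5]
tcp_rot: [180.0, 0.1, 72.4]
ft_force: [0.2, -0.7, -1.5]
finger_gap: 47.0
```

Emit:
servo_tool(motion=[[40,0.3,0.3,2,0,0,0],[40,0,0,1.5,0,0,0],[40,0,0,1,0,0,0],[40,0,0,0.5,0,0,0]])

```text
time: 36.25
tool_pos: [574.0, 306.0, 19.3]
tcp_rot: [180.0, 0.0, 72.4]
ft_force: [0.0, -1.1, -1.3]
finger_gap: 46.6
```

Emit:
servo_tool(motion=[[40,0,0,0.6,0,0,0],[40,0,0,0.5,0,0,0],[40,0,0,0.3,0,0,0]])

```text
time: 36.55
tool_pos: [574.4, 306.4, 18.7]
tcp_rot: [179.9, -0.0, 72.4]
ft_force: [-1.6, -0.2, 1.6]
finger_gap: 47.0
```

Emit:
servo_tool(motion=[[50,0,0,0,0,0,0],[58,0,0,0,0,0,0],[70,0,0,0,0,0,0],[80,0,0,0,0,0,0],[85,0,0,0,0,0,0],[85,0,0,-10,0,0,0],[85,0,0,-35,0,0,0],[85,0,0,-40,0,0,0],[85,0,0,-40,0,0,0],[85,0,0,0,0,0,0]])

```text
time: 37.55
tool_pos: [573.3, 305.8, 149.2]
tcp_rot: [-180.0, 0.1, 72.4]
ft_force: [0.6, 0.7, 1.4]
finger_gap: 85.3
```

```bash
python3 look.py w16
python3 - <<'E'
from rect import *
S,D=cam("scene"),cam("side"); W=cam("wrist",json.load(open("pics/w16.json")))
A,B,I=snapshot("scene"),snapshot("side"),cv2.imread("pics/w16.png")
cv2.imwrite("pics/sceneF.png",A);cv2.imwrite("pics/sideF.png",B)
def find(im,C,lo,hi,P,rad=25,amin=40):
    q=proj(C,P); out=[]
    for c in blobs(im,lo,hi,amin):
        b=cv2.boundingRect(c); u,v=b[0]+b[2]/2,b[1]+b[3]/2
        if np.hypot(u-q[0],v-q[1])<rad*(2 if C is W else 1): out.append((b,cv2.contourArea(c)))
    return q.round(1),out
for n,im,C in(("scene",A,S),("side",B,D),("wrist",I,W)):
    print(n,"crown",find(im,C,(55,60,15),(90,255,160),(574,306,72)))
    print(n,"pot",find(im,C,(0,125,40),(10,255,255),(574,306,22)))
    print(n,"pot expected rim px",proj(C,(574,306,34)),proj(C,(574,306,6)))
E
```

```text
37.55 [573.31203555 305.82294285 149.23959888] [-1.79961402e+02  9.09917080e-02  7.23955767e+01] [23.6 16.5 79.7 -0.  83.9 41.2] [0.6 0.7 1.4]
scene crown (array([419.4, 409.8]), [((400, 391, 35, 40), 1030.0)])
scene pot (array([414.7, 425.5]), [((399, 423, 28, 19), 215.5)])
scene pot expected rim px [415.8 421.9] [413.2 430.3]
side crown (array([233.4, 420. ]), [((217, 401, 34, 40), 967.0)])
side pot (array([238.3, 434.6]), [((227, 432, 26, 19), 168.5)])
side pot expected rim px [237.1 431.2] [239.7 439. ]
wrist crown (array([327.1, 238.5]), [((302, 209, 58, 63), 2766.5)])
wrist pot (array([326.9, 222.2]), [((313, 203, 32, 10), 84.0)])
wrist pot expected rim px [327.  225.6] [326.9 218. ]
```

Run:
```python
from rect import *
W=cam("wrist",json.load(open("pics/w16.json"))); I=cv2.imread("pics/w16.png")
a=np.radians(72.4); e=np.array([np.cos(a),np.sin(a)]); f=np.array([-e[1],e[0]]); c=np.array([555.7,248.6])
for x,z in((18,64),(12,64),(-18,40)): print(x,z,[proj(W,(*(c+x*e+y*f),z)).round(1) for y in(-45,0,45)])
hsv=cv2.cvtColor(I,cv2.COLOR_BGR2HSV)
for u in(300,328,350): print(u,[tuple(int(k) for k in hsv[v,u]) for v in range(262,322,2)])
```

```text
18 64 [array([379. , 282.2]), array([326.9, 282.2]), array([274.8, 282.2])]
12 64 [array([378.7, 288.5]), array([326.9, 288.5]), array([275.2, 288.5])]
-18 40 [array([373.5, 305.5]), array([326.9, 305.5]), array([280.3, 305.5])]
300 [(14, 133, 152), (13, 142, 120), (13, 157, 86), (13, 156, 88), (13, 158, 87), (13, 161, 84), (12, 159, 85), (13, 161, 92), (12, 157, 91), (13, 158, 97), (13, 162, 112), (13, 161, 109), (13, 158, 97), (12, 155, 56), (13, 158, 50), (13, 159, 56), (13, 157, 99), (13, 158, 116), (13, 159, 111), (13, 160, 107), (13, 159, 106), (13, 153, 80), (13, 133, 65), (13, 135, 68), (14, 135, 106), (14, 133, 142), (14, 133, 148), (14, 135, 144), (14, 135, 144), (14, 134, 145)]
328 [(72, 115, 84), (72, 117, 76), (73, 118, 67), (71, 113, 54), (42, 71, 36), (14, 159, 40), (13, 149, 41), (13, 156, 44), (13, 159, 53), (13, 159, 90), (13, 159, 112), (13, 163, 108), (12, 157, 99), (12, 155, 56), (14, 161, 49), (13, 158, 68), (12, 159, 112), (13, 159, 117), (13, 159, 109), (13, 161, 108), (12, 159, 109), (13, 150, 80), (14, 134, 61), (14, 134, 80), (14, 134, 135), (14, 133, 149), (14, 133, 150), (14, 133, 146), (14, 133, 148), (14, 133, 146)]
350 [(65, 87, 53), (24, 94, 38), (13, 158, 42), (13, 156, 44), (13, 156, 44), (13, 155, 41), (13, 151, 44), (13, 161, 79), (13, 162, 93), (13, 160, 97), (13, 158, 113), (13, 159, 111), (13, 161, 100), (13, 157, 57), (13, 158, 50), (12, 161, 57), (13, 160, 99), (13, 160, 116), (13, 159, 109), (13, 158, 108), (13, 160, 107), (13, 152, 82), (14, 131, 68), (15, 134, 74), (14, 134, 129), (14, 133, 155), (14, 133, 159), (14, 132, 156), (15, 132, 158), (15, 132, 158)]
```

Run:
```python
from rect import *
a=np.radians(72.4); e=np.array([np.cos(a),np.sin(a)]); f=np.array([-e[1],e[0]]); c=np.array([555.7,248.6])
for n in("scene","side"):
    I=cv2.imread(f"pics/{n}F.png"); C=cam(n); g=cv2.cvtColor(I,cv2.COLOR_BGR2HSV)
    print(n,"mm->px",(proj(C,(*(c+19*e),64))-proj(C,(*(c+18*e),64))).round(2))
    for y in(-35,35):
        print(y,[(x,*(int(k) for k in g[tuple(proj(C,(*(c+x*e+y*f),64)).round().astype(int)[::-1])])) for x in range(4,28,1)])
    # pot rim silhouette
    m=cv2.inRange(g,np.array((0,125,40)),np.array((10,255,255))); q=proj(C,(574,306,34)).astype(int)
    ys,xs=np.nonzero(m[q[1]-15:q[1]+25,q[0]-28:q[0]+28]); print("pot cols",xs.min()+q[0]-28,xs.max()+q[0]-28,"rows",ys.min()+q[1]-15,ys.max()+q[1]-15,
      "exp rim",[proj(C,(574+22*k*C[1][0,0],306+22*k*C[1][1,0],34)).round(1) for k in(-1,1)],"exp foot front row",proj(C,(574,306,6)).round(1))
```

```text
scene mm->px [0.3 0.6]
-35 [(4, 13, 175, 124), (5, 12, 169, 107), (6, 13, 171, 85), (7, 12, 171, 70), (8, 12, 163, 64), (9, 12, 178, 63), (10, 10, 164, 67), (11, 13, 165, 88), (12, 13, 165, 88), (13, 13, 173, 115), (14, 12, 172, 123), (15, 12, 172, 123), (16, 13, 173, 130), (17, 13, 170, 129), (18, 13, 169, 121), (19, 13, 170, 114), (20, 12, 169, 115), (21, 12, 169, 113), (22, 13, 172, 108), (23, 13, 172, 108), (24, 13, 176, 103), (25, 14, 178, 86), (26, 14, 178, 86), (27, 13, 183, 71)]
35 [(4, 14, 141, 165), (5, 14, 141, 165), (6, 14, 149, 164), (7, 15, 144, 168), (8, 15, 146, 166), (9, 14, 146, 159), (10, 14, 146, 159), (11, 13, 152, 146), (12, 13, 152, 146), (13, 13, 163, 133), (14, 13, 167, 127), (15, 13, 167, 127), (16, 13, 171, 128), (17, 13, 174, 117), (18, 13, 174, 117), (19, 12, 170, 114), (20, 12, 170, 114), (21, 13, 168, 117), (22, 14, 166, 118), (23, 14, 166, 118), (24, 14, 152, 144), (25, 14, 152, 144), (26, 13, 152, 146), (27, 14, 147, 167)]
pot cols 397 426 rows 418 440 exp rim [array([399.9, 421.9]), array([431.6, 421.9])] exp foot front row [413.2 430.3]
side mm->px 
[... 370 characters left out ...]
 135, 113), (23, 13, 137, 108), (24, 13, 137, 108), (25, 13, 135, 106), (26, 13, 135, 106), (27, 13, 135, 106)]
35 [(4, 13, 132, 124), (5, 13, 132, 124), (6, 13, 130, 102), (7, 13, 132, 95), (8, 14, 134, 74), (9, 12, 126, 73), (10, 12, 126, 73), (11, 13, 124, 70), (12, 14, 121, 78), (13, 14, 121, 78), (14, 14, 140, 104), (15, 13, 138, 118), (16, 13, 138, 118), (17, 14, 137, 119), (18, 14, 137, 119), (19, 14, 137, 119), (20, 14, 138, 113), (21, 13, 137, 110), (22, 14, 137, 110), (23, 13, 133, 113), (24, 13, 133, 113), (25, 14, 139, 108), (26, 14, 135, 104), (27, 14, 135, 104)]
pot cols 224 251 rows 428 449 exp rim [array([221.7, 431.3]), array([252.6, 431.2])] exp foot front row [239.7 439. ]
```

```bash
python3 -c "
from bench import *
print(hand_in(), sense()['time'])"
```

```text
the job is handed in; nothing more can be done
the job is handed in; nothing more can be done
```

The garden is furnished as asked and handed in at about 38 s of the 134 s allowed, with the arm raised clear of everything. I placed the pieces in the order slab, lantern, bench, tree.

| Piece | Last check |
|---|---|
| Slab | Within about 1 mm of the pond–gate midpoint in the wrist view |
| Lantern | Upright on the slab, about 0.6 mm off-centre side to side |
| Bench | Squarely facing the pond, yaw within about 1°. The fixed cameras put it about 1 mm farther out than intended; the wrist camera put it about 3 mm from the midpoint, towards the gate. |
| Tree | Upright behind the middle of the bench. The gap to the backrest is about 19 mm by the fixed cameras and about 17 mm by the wrist camera. |

- **Failed grasp:** the first close on the slab passed over its top without touching it. The fingertips sit roughly 40 mm behind the reported TCP, so I worked out all later grasp heights from that.
- **Camera disagreement:** the wrist and fixed cameras differ by 2–3 mm throughout, and I left that as it was.
- **Tree placement not seen by eye:** I had viewed all 16 pictures by then, so I checked the tree only by measurements in the three camera images.

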